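# Fit the spice rail

## Task

Fit out the spice rail: slide every loose jar holder onto the rail through its open end, bring each one to a mark of its own with its centre on the line, and once it is on the rail turn its knob clockwise to the end stop to lock it. When all the holders stand at marks and are locked, and not before, stand each of the two loose spice jars upright in the dish of a holder of its own. Leave the mug and the kitchen timer where they are.

Things in the scene. Friction and masses are not known exactly. Their poses are not given: they have to be found in the camera images.
- rail: Fixed aluminium rail lying across in front of the robot, open end to the robot's left: a channel with inward lips (upward T-slot). Origin: on the worktop under the middle of the lipped part; x along the rail, from the open end to the end stop. Lips x = -165 to 165, z = 15 to 19, slot 17 wide; channel 39 wide, floor top z = 4. Black end stop x = 165 to 177, 26 high.
- mouth (a point): Centre of the open end of the lipped channel, at floor level (rail x = -165, z = 4). Holders can enter only here: the foot fits the channel, the neck the slot.
- tongue (a point): Middle of the bare flat landing tongue that carries the channel floor on in front of the mouth (rail x = -240, z = 4; tongue x = -290 to -165, 56 wide). Two flared guides 13 high stand at x = -193 to -163, 40 to 58 mm apart inside. A foot set down here can be slid straight in.
- mark_1 (a point): Point on the rail's centre line at the level of the channel floor, at the dark cross line engraved in both lips, number 1 from the end stop (rail x = 120). A holder is at this mark when its origin is over or at this point. Marks are 110 apart.
- mark_2 (a point): Point on the rail's centre line at the level of the channel floor, at the dark cross line engraved in both lips, number 2 from the end stop (rail x = 10). A holder is at this mark when its origin is over or at this point. Marks are 110 apart.
- mark_3 (a point): Point on the rail's centre line at the level of the channel floor, at the dark cross line engraved in both lips, number 3 from the end stop (rail x = -100). A holder is at this mark when its origin is over or at this point. Marks are 110 apart.
- holder_a: Loose spice-jar holder, 0.3 kg, may be absent; all are alike. Origin: centre of the underside of its foot; x lengthways along the foot (along the rail when mounted), z up. Slippery black foot 78 (x) x 36 (y) x 8.5 high; neck 12 wide (y) up to z = 21; grey deck 80 x 40, z = 20.5 to 26.5; deep round dish on its -y side; black knob on top, over the origin, by which it can be carried and slid.
- holder_a_dish (a point): Centre of the inner floor of the dish of holder_a, at holder x = 0, y = -60, z = 26.5. Dish inside diameter 52, outside 58, rim at z = 60.5 of the holder.
- holder_a_grip (a point): Point on the axis of the knob of holder_a, at holder x = 0, y = 0, z = 79, in the upper part of the bar grip. The bar is 46 long, 14 thick, z = 62 to 90 of the holder, above a round collar of diameter 34, z = 55 to 63, on a boss of diameter 22. Its own x axis lies along the bar.
- holder_a_knob (a joint): Angle of the locking knob of holder_a in rad: grows when turned clockwise seen from above; 0 = fully loose, 3.6 = tight, at its end stop. At 0 the bar lies along the holder's x axis. It stays where it is left; friction about 0.05 N m.
- holder_b: Loose spice-jar holder, 0.3 kg, may be absent; all are alike. Origin: centre of the underside of its foot; x lengthways along the foot (along the rail when mounted), z up. Slippery black foot 78 (x) x 36 (y) x 8.5 high; neck 12 wide (y) up to z = 21; grey deck 80 x 40, z = 20.5 to 26.5; deep round dish on its -y side; black knob on top, over the origin, by which it can be carried and slid.
- holder_b_dish (a point): Centre of the inner floor of the dish of holder_b, at holder x = 0, y = -60, z = 26.5. Dish inside diameter 52, outside 58, rim at z = 60.5 of the holder.
- holder_b_grip (a point): Point on the axis of the knob of holder_b, at holder x = 0, y = 0, z = 79, in the upper part of the bar grip. The bar is 46 long, 14 thick, z = 62 to 90 of the holder, above a round collar of diameter 34, z = 55 to 63, on a boss of diameter 22. Its own x axis lies along the bar.
- holder_b_knob (a joint): Angle of the locking knob of holder_b in rad: grows when turned clockwise seen from above; 0 = fully loose, 3.6 = tight, at its end stop. At 0 the bar lies along the holder's x axis. It stays where it is left; friction about 0.05 N m.
- holder_c: Loose spice-jar holder, 0.3 kg, may be absent; all are alike. Origin: centre of the underside of its foot; x lengthways along the foot (along the rail when mounted), z up. Slippery black foot 78 (x) x 36 (y) x 8.5 high; neck 12 wide (y) up to z = 21; grey deck 80 x 40, z = 20.5 to 26.5; deep round dish on its -y side; black knob on top, over the origin, by which it can be carried and slid.
- holder_c_dish (a point): Centre of the inner floor of the dish of holder_c, at holder x = 0, y = -60, z = 26.5. Dish inside diameter 52, outside 58, rim at z = 60.5 of the holder.
- holder_c_grip (a point): Point on the axis of the knob of holder_c, at holder x = 0, y = 0, z = 79, in the upper part of the bar grip. The bar is 46 long, 14 thick, z = 62 to 90 of the holder, above a round collar of diameter 34, z = 55 to 63, on a boss of diameter 22. Its own x axis lies along the bar.
- holder_c_knob (a joint): Angle of the locking knob of holder_c in rad: grows when turned clockwise seen from above; 0 = fully loose, 3.6 = tight, at its end stop. At 0 the bar lies along the holder's x axis. It stays where it is left; friction about 0.05 N m.
- jar_1: Spice jar with a dark cap, upright on the worktop, diameter 41, height 105 (cap: the top 21, diameter 40), 0.11 kg. Origin: centre of its underside, z up. Closed.
- jar_2: Spice jar with a dark cap, upright on the worktop, diameter 41, height 105 (cap: the top 21, diameter 40), 0.11 kg. Origin: centre of its underside, z up. Closed.
- mug: Bystander: loose white mug with a handle, 78 x 116 x 101, upright. Origin: centre of its underside.
- timer: Bystander: loose white and green round kitchen timer, 71 across, 58 high. Origin: centre of its underside.
Mind the look-alikes: they are no part of the job. What is shaped like the holder_b but purple or turquoise is not meant.

How it is judged:
By the outcome, as a careful person would: the job done as asked, in the order asked, and still so for the second after the job is handed in, with the robot touching nothing.
Of holder_a, holder_b, holder_c only 2 to 3 are there at a start; the rules pass over those that are not, and their reading is None.
At some moment in a run one of holder_a, holder_b, holder_c may be knocked a few centimetres aside while the robot is not near it.
Once in a run the grip may slacken for a moment while it holds something.
It also fails if it takes over 210 s, if anything falls off the work surface, if the arm or the gripper's body presses on something with over 40 N, if the wrist force passes 120 N, or if a joint passes its speed limit or range.

## Robot

A 6-joint arm with a two-finger parallel gripper is mounted at the origin on a cart in front of the work surface, level with it; the furniture and walls round the work are solid. World frame = base frame: x ahead of the robot, y to its left, z up, the work surface at z = 0. Lengths are in m, angles in degrees, forces in N, time in s.
With the tool pointing down it reaches from about 0.325 to 0.85 m from the base axis. Payload 15.5 kg.
Tool frame: the origin (TCP) lies at the very end of the fingers, on their centre line; the grasp point (between the pads) lies arm.grip_depth behind it (arm.grip_depth is the distance from the TCP to the grasp point, in m); z points along the fingers, y is the direction in which the jaws open and shut (so a half turn about z gives the same grasp; the last joint's range is limited). The gripper opens to 91 mm and grips with 3 to 60 N. Pads are 32 mm wide; open, the fingers measure 118 mm over their backs; the gripper's body (76 mm by 178 mm) begins 60 mm behind the grasp point.
Start: joints at [-70.216, 28.281, 77.091, -0, 74.628, -5.472], TCP at [0.267, -0.565, 0.214] pointing down, gripper open.
Joint ranges: [-166.48, 166.48], [-47.26, 123.95], [12.59, 153.08], [-70.14, 250.14], [6.76, 159.57], [-176.63, 176.63]. Speed limits (degrees/s): [108.29, 108.29, 147.25, 172.46, 172.46, 172.46].

## Interface

Orientations are given as a 3x3 rotation matrix whose columns are the frame's x, y, z axes.
In Python, from rig import arm gives the robot as it stands. Calls block until the motion is done:
- arm.move_to(position, orientation): joint-space move of the TCP to a pose.
- arm.move_l(position, orientation=None, feed=0.15): straight line of the TCP; orientation=None keeps the orientation; feed is the mean speed in m/s.
- arm.move_joints(angles): joint-space move.
- arm.grip(opening): finger opening in m; the grip force is fixed at half the most; returns when the fingers have stopped.
- arm.sleep(seconds).
- arm.solve_ik(position, orientation): joint angles nearest the present ones, or None.
- arm.snapshot(name): name is "side" or "top" or "wrist"; returns the picture (384x512x3 uint8, red, green, blue); there is no depth.
- arm.get_calibration(name): a dict with "intrinsics" (3x3 intrinsics, pixels), "k1" (the pictures are not rectified: a ray, as slopes to the right and down, at radius r is drawn at 1 + k1 r^2 times it, then the intrinsics apply), "cam_to_world" (4x4, takes a point from camera to world coordinates). Camera axes: x right, y down, z forward; pixel columns grow to the right and rows downward; lengths in m; the calibration is good to about 2 mm. A picture is of the moment at which its call begins: read the wrist's pose just before it. get_calibration takes no time and is no camera call; for the wrist camera it gives the pose at the moment of the call.
A pose or a line that the arm cannot do raises arm.Unreachable and nothing moves.
- arm.sign_off(): hands the job in, once; it reports no verdict.
Readings, each from a call of its own:
- arm.current_t(): time.
- arm.current_joint_positions(): joint angles.
- arm.current_dq(): joint speeds.
- arm.current_tau(): joint torques, N m.
- arm.current_ee_pos(): TCP position.
- arm.current_tool_rot(): TCP orientation.
- arm.current_force(): force on the tool from outside, world axes, zero at the start.
- arm.current_torque(): the same for the moment, N m.
- arm.current_width(): finger opening in m.
Only numpy, scipy, OpenCV 4.12 (cv2) and the standard library are available. Lean on these libraries where they do the work, as an engineer would, in place of code of your own. Each camera call takes 0.05 s, during which the arm holds its last target.

## Working session

There is one attempt and no reset: what is moved stays moved. The work goes in short steps, each a Python script; the robot and the scene stay as the last script left them, time stands still between calls to the robot, and variables do not carry over. Pictures are saved under pics/ and viewed, and the job is handed in when it is done.

```bash
ls; mkdir -p pics; python3 - <<'E'
from rig import arm
import cv2
for n in ["side","top","wrist"]:
    c=arm.get_calibration(n); print(n,c)
    cv2.imwrite(f"pics/{n}0.png",arm.snapshot(n)[:,:,::-1])
print(arm.grip_depth,arm.current_t(),arm.current_tool_rot(),arm.current_width())
E
```

```text
pics
side {'intrinsics': array([[486.46801189,   0.        , 258.6760298 ],
       [  0.        , 486.46801189, 195.73170215],
       [  0.        ,   0.        ,   1.        ]]), 'k1': -0.07354282958236609, 'cam_to_world': array([[ 0.5626033 , -0.54243052,  0.62389635, -0.5213869 ],
       [-0.82663824, -0.38015215,  0.41491391, -0.68025354],
       [ 0.01211357, -0.74916852, -0.66226867,  1.19747061],
       [ 0.        ,  0.        ,  0.        ,  1.        ]])}
top {'intrinsics': array([[454.71145935,   0.        , 254.5897524 ],
       [  0.        , 454.71145935, 195.62998484],
       [  0.        ,   0.        ,   1.        ]]), 'k1': -0.12753958623843117, 'cam_to_world': array([[ 0.1328943 , -0.90746643,  0.39855212, -0.14129054],
       [-0.99109737, -0.12494595,  0.04598379, -0.06137962],
       [ 0.00806873, -0.40111494, -0.9159922 ,  1.5879734 ],
       [ 0.        ,  0.        ,  0.        ,  1.        ]])}
wrist {'intrinsics': array([[324.78527397,   0.        , 255.79641126],
       [  0.        , 324.78527397, 191.63155476],
       [  0.        ,   0.        ,   1.        ]]), 'k1': 0.016487000612041693, 'cam_to_world': array([[ 0.42603442, -0.86622906, -0.26104002,  0.34088022],
       [-0.90470569, -0.40839726, -0.12132312, -0.5311497 ],
       [-0.00151442,  0.28785222, -0.95767364,  0.38417584],
       [ 0.        ,  0.        ,  0.        ,  1.        ]])}
0.0188 0.15 [[ 9.04406927e-01  4.26670847e-01 -3.15213180e-04]
 [ 4.26670958e-01 -9.04406552e-01  8.26043959e-04]
 [ 6.73680100e-05 -8.81572187e-04 -9.99999609e-01]] 0.09123760404252763
```

View pics/top0.png

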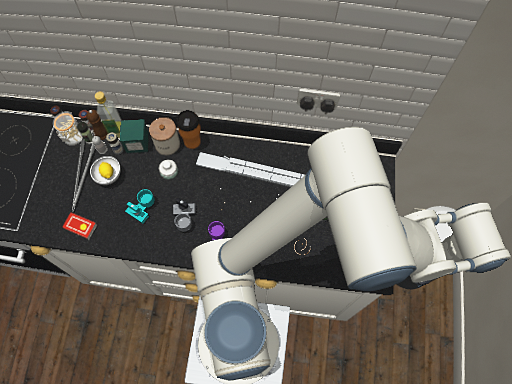

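View pics/side0.png

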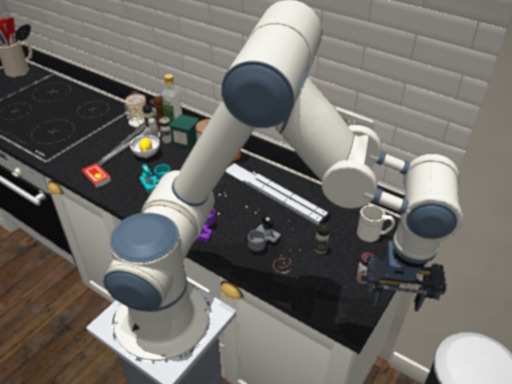

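View pics/wrist0.png

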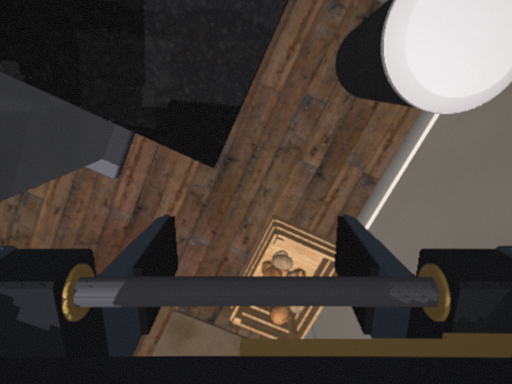

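```bash
cat > h.py <<'E'
from rig import arm
import cv2, numpy as np
def R(a):
    a=np.radians(a); c,s=np.cos(a),np.sin(a)
    return np.array([[c,s,0],[s,-c,0],[0,0,-1.]])
def ray(uv,cal):
    uv=np.asarray(uv,float).reshape(-1,1,2)
    p=cv2.undistortPoints(uv,cal["intrinsics"],np.array([cal["k1"],0,0,0]))[:,0]
    M=np.array(cal["cam_to_world"]); d=np.c_[p,np.ones(len(p))]@M[:3,:3].T
    return M[:3,3],d
def px2w(uv,cal,z):
    o,d=ray(uv,cal); return o+d*((z-o[2])/d[:,2])[:,None]
def w2px(P,cal):
    M=np.linalg.inv(np.array(cal["cam_to_world"]))
    return cv2.projectPoints(np.asarray(P,float).reshape(-1,1,3),cv2.Rodrigues(M[:3,:3])[0],M[:3,3],cal["intrinsics"],np.array([cal["k1"],0,0,0]))[0][:,0]
def snap(n,f,crop=None,k=1):
    cal=arm.get_calibration(n); im=arm.snapshot(n)[:,:,::-1].copy(); np.save(f"pics/{f}.npy",im)
    import pickle; pickle.dump(cal,open(f"pics/{f}.pkl","wb"))
    save(im,f,crop,k); return im,cal
def load(f):
    import pickle; return np.load(f"pics/{f}.npy"),pickle.load(open(f"pics/{f}.pkl","rb"))
def save(im,f,crop=None,k=1):
    if crop: x0,y0,x1,y1=crop; im=im[y0:y1,x0:x1]
    if k!=1: im=cv2.resize(im,None,fx=k,fy=k,interpolation=cv2.INTER_CUBIC)
    cv2.imwrite(f"pics/{f}.png",im)
def st(): print("t",round(arm.current_t(),2),"p",np.round(arm.current_ee_pos(),4),"F",np.round(arm.current_force(),1),"w",round(arm.current_width(),4))
E
python3 - <<'E'
from h import *
print(np.round(px2w([(198,157),(300,180),(183,206),(183,223),(168,168),(303,243)],arm.get_calibration("top"),0.02),3))
for y in(-.2,-.1,0,.1,.2):
  for a in (-90,-45,0,45,90,135,180):
    for z in (0.1,.4,):
      q=arm.solve_ik([.45,y,z],R(a)); print(y,a,z,None if q is None else np.round(q))
E
```

```text
[[ 0.674  0.259  0.02 ]
 [ 0.629 -0.146  0.02 ]
 [ 0.463  0.277  0.02 ]
 [ 0.396  0.263  0.02 ]
 [ 0.611  0.366  0.02 ]
 [ 0.38  -0.181  0.02 ]]
-0.2 -90 0.1 [-31.  27. 103.  -0.  50. 149.]
-0.2 -90 0.4 [-31.   9.  77.  -0.  94. 149.]
-0.2 -45 0.1 [-31.  27. 103.  -0.  50. 104.]
-0.2 -45 0.4 [-31.   9.  77.  -0.  94. 104.]
-0.2 0 0.1 [-31.  27. 103.  -0.  50.  59.]
-0.2 0 0.4 [-31.   9.  77.  -0.  94.  59.]
-0.2 45 0.1 [-31.  27. 103.  -0.  50.  14.]
-0.2 45 0.4 [-31.   9.  77.  -0.  94.  14.]
-0.2 90 0.1 [-31.  27. 103.  -0.  50. -31.]
-0.2 90 0.4 [-31.   9.  77.  -0.  94. -31.]
-0.2 135 0.1 [-31.  27. 103.  -0.  50. -76.]
-0.2 135 0.4 [-31.   9.  77.  -0.  94. -76.]
-0.2 180 0.1 [ -31.   27.  103.   -0.   50. -121.]
-0.2 180 0.4 [ -31.    9.   77.   -0.   94. -121.]
-0.1 -90 0.1 [-20.  25. 107.  -0.  48. 160.]
-0.1 -90 0.4 [-20.   6.  80.  -0.  93. 160.]
-0.1 -45 0.1 [-20.  25. 107.  -0.  48. 115.]
-0.1 -45 0.4 [-20.   6.  80.  -0.  93. 115.]
-0.1 0 0.1 [-20.  25. 107.  -0.  48.  70.]
-0.1 0 0.4 [-20.   6.  80.  -0.  93.  70.]
-0.1 45 0.1 [-20.  25. 107.  -0.  48.  25.]
-0.1 45 0.4
[... 1384 characters left out ...]
40.]
0.1 180 0.1 [  5.  25. 107.  -0.  48. -85.]
0.1 180 0.4 [  5.   6.  80.  -0.  93. -85.]
0.2 -90 0.1 [  17.   27.  103.   -0.   50. -163.]
0.2 -90 0.4 [  17.    9.   77.   -0.   94. -163.]
0.2 -45 0.1 [ 17.  27. 103.  -0.  50. 152.]
0.2 -45 0.4 [ 17.   9.  77.  -0.  94. 152.]
0.2 0 0.1 [ 17.  27. 103.  -0.  50. 107.]
0.2 0 0.4 [ 17.   9.  77.  -0.  94. 107.]
0.2 45 0.1 [ 17.  27. 103.  -0.  50.  62.]
0.2 45 0.4 [17.  9. 77. -0. 94. 62.]
0.2 90 0.1 [ 17.  27. 103.  -0.  50.  17.]
0.2 90 0.4 [17.  9. 77. -0. 94. 17.]
0.2 135 0.1 [ 17.  27. 103.  -0.  50. -28.]
0.2 135 0.4 [ 17.   9.  77.  -0.  94. -28.]
0.2 180 0.1 [ 17.  27. 103.  -0.  50. -73.]
0.2 180 0.4 [ 17.   9.  77.  -0.  94. -73.]
```

```bash
python3 - <<'E'
from h import *
arm.move_to([.45,-.15,.42],R(0)); snap("wrist","w1"); snap("top","t1");st()
arm.move_to([.42,.2,.42],R(0)); snap("wrist","w2"); snap("side","s2");snap("top","t2");st()
E
```

```text
t 2.06 p [ 0.4499 -0.1506  0.4195] F [ 0.5 -0.1  0.7] w 0.0912
t 3.53 p [0.4204 0.1992 0.42  ] F [-0.5 -0.3 -0.7] w 0.091
```

View pics/w1.png

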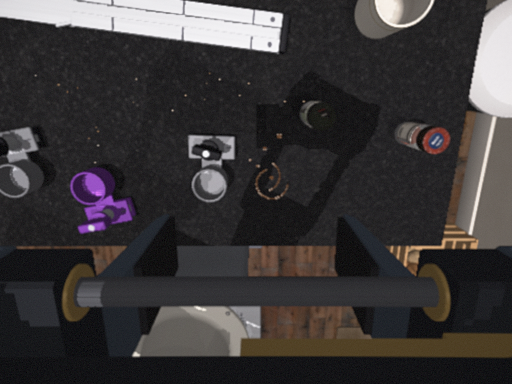

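View pics/w2.png

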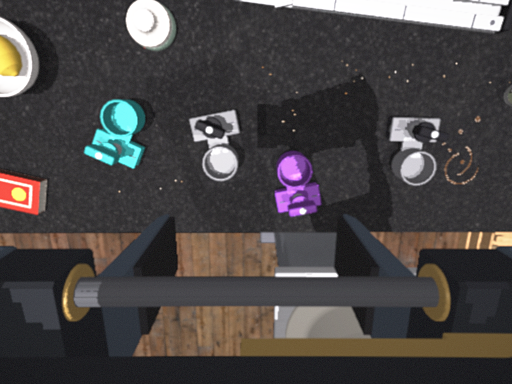

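View pics/s2.png

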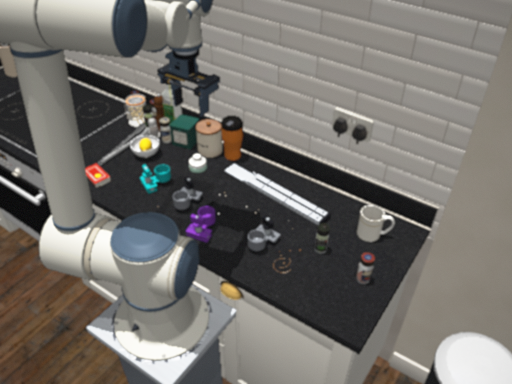

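View pics/t2.png

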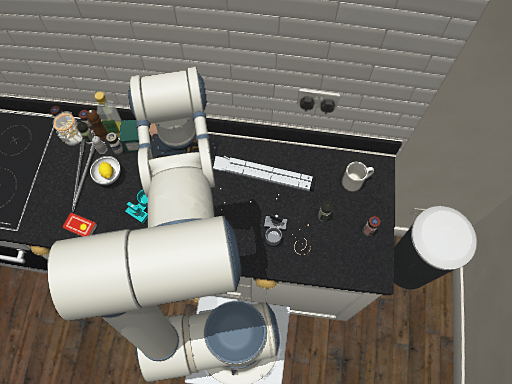

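```bash
python3 - <<'E'
from h import *
a,_=load("w1"); save(a,"w1a",(250,60,470,220),3.5); save(a,"w1b",(140,110,290,220),5)
a,_=load("w2"); save(a,"w2a",(170,80,330,230),4)
a,_=load("s2"); save(a,"s2a",(100,90,400,300),2.6)
E
```

```text
(no output)
```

View pics/w1a.png

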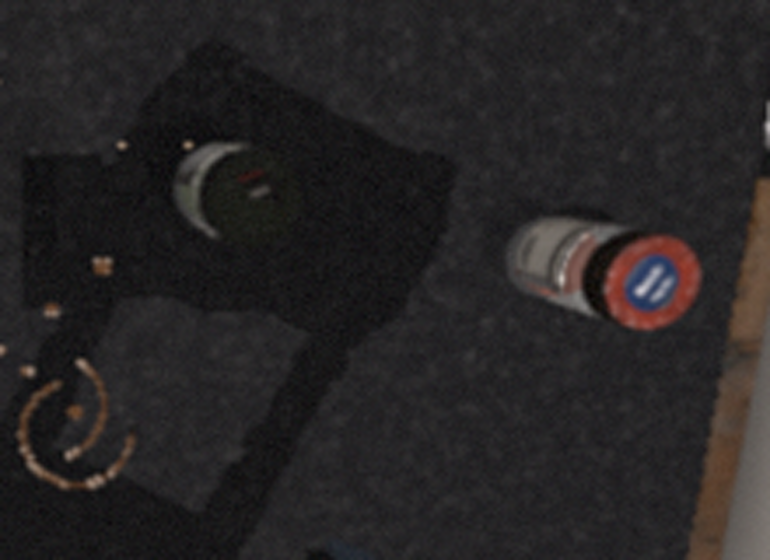

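View pics/w1b.png

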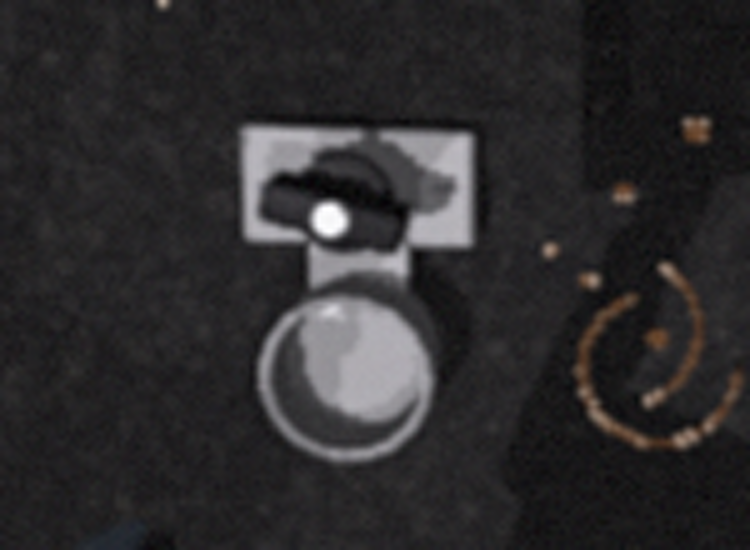

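View pics/w2a.png

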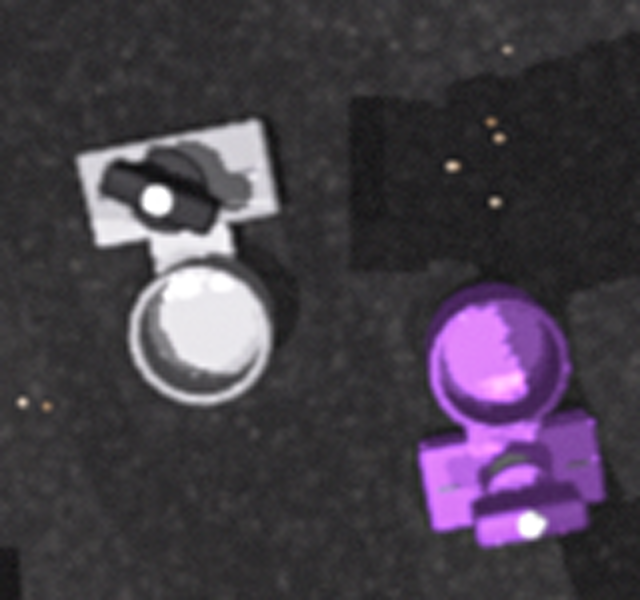

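View pics/s2a.png

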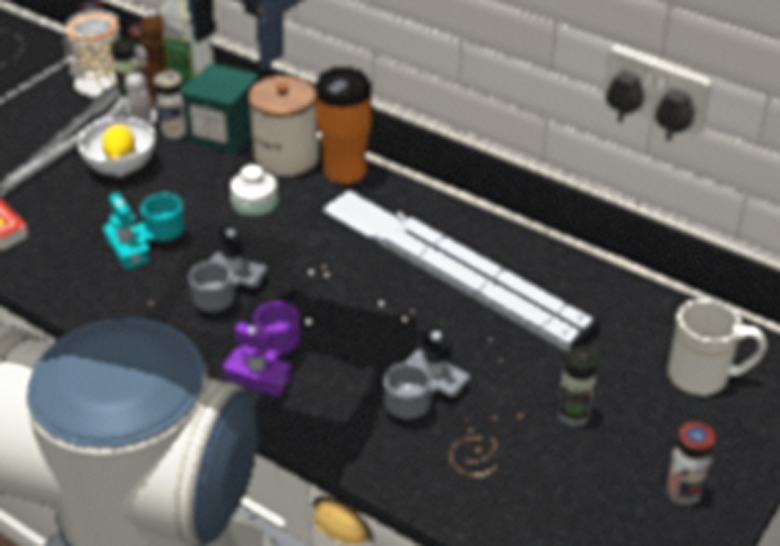

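```bash
python3 - <<'E'
from h import *
a,_=load("t1"); save(a,"t1v",(0,80,420,300),1.9)
arm.move_to([.6,.06,.36],R(0)); a,_=snap("wrist","w3"); st()
save(a,"w3a",(0,40,256,220),3);save(a,"w3b",(256,40,512,220),3)
E
```

```text
t 4.52 p [0.5994 0.0611 0.361 ] F [ 0.4  0.3 -0.6] w 0.0914
```

View pics/t1v.png

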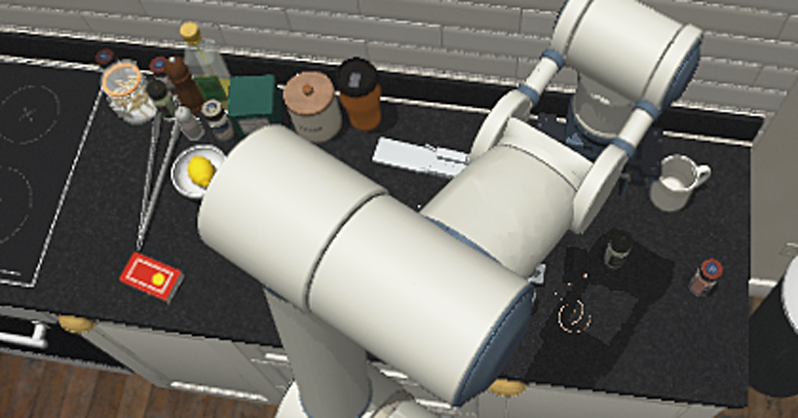

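View pics/w3.png

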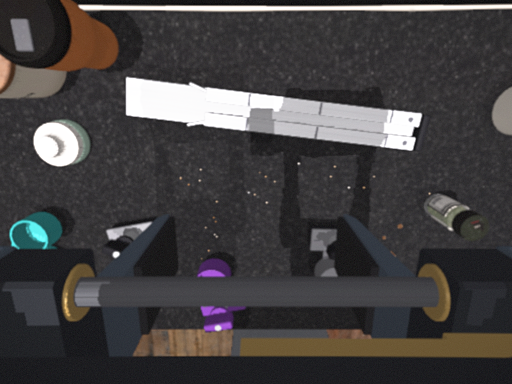

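View pics/w3a.png

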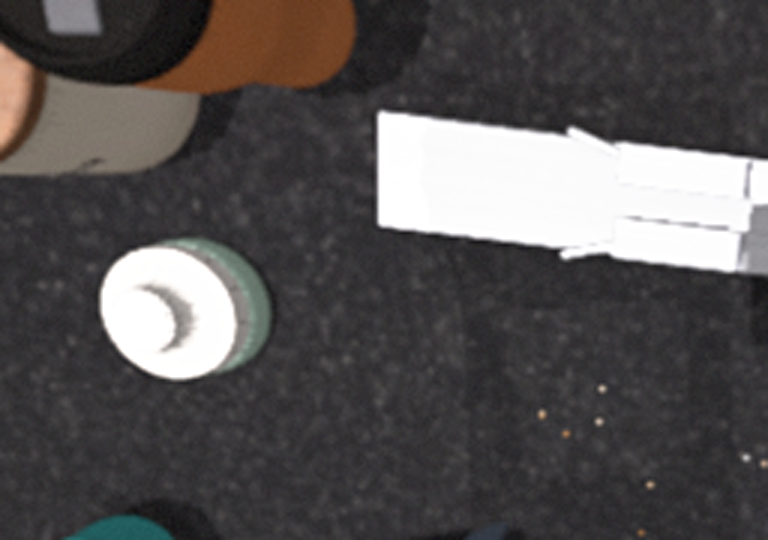

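View pics/w3b.png

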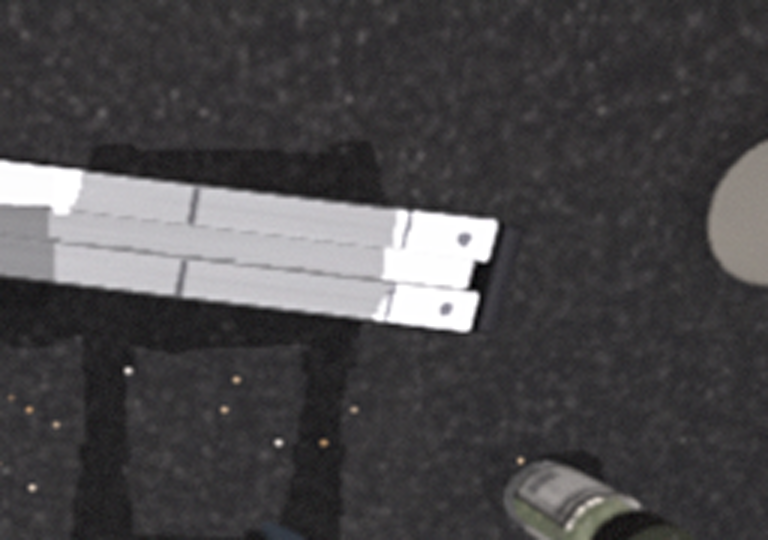

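```bash
cat > fitrail.py <<'E'
from h import *
from scipy.optimize import least_squares
im,cal=load("w3")
A=lambda u,v:(u/3,v/3+40); B=lambda u,v:(256+u/3,40+v/3)
obs=[((-290,28,4),A(378,112)),((-290,-28,4),A(379,227)),
((10,8.5,19),B(192,224)),((10,-8.5,19),B(184,262)),
((120,8.5,19),B(402,247)),((120,-8.5,19),B(391,290)),
((-100,8.5,19),A(746,198)),((-100,-8.5,19),A(741,234)),
((10,'o',19),B(197,188)),((10,'-o',19),B(178,297)),
((165,'o',19),B(498,222)),((165,'-o',19),B(472,331))]
px=np.array([o[1] for o in obs])-0
def T(p): 
    c,s=np.cos(p[2]),np.sin(p[2]); return np.array([[c,-s],[s,c]]),p[:2]
def W(p):
    M,t=T(p); out=[]
    for (x,y,z),_ in obs:
        y={'o':p[3],'-o':-p[3]}.get(y,y) if isinstance(y,str) else y/1000
        out.append([*(M@[x/1000,y]+t),z/1000])
    return np.array(out)
r=least_squares(lambda p:(w2px(W(p),cal)-px).ravel(),[.65,.05,-1.65,.022])
print(r.x,np.degrees(r.x[2])); print(np.round((w2px(W(r.x),cal)-px),1))
np.save("rail.npy",r.x)
E
python3 fitrail.py
```

```text
[ 0.6426954  -0.02666221 -1.68912152  0.02779269] -96.77953432701639
[[ 0.4  0.4]
 [ 0.1 -0.5]
 [-0.5  0.6]
 [ 0.2 -0.9]
 [-0.1  1.4]
 [ 0.9 -1.9]
 [-0.3  0.6]
 [ 0.1 -0. ]
 [ 0.1 -0.3]
 [ 0.1 -0.1]
 [-0.1  0.4]
 [-0.9  0. ]]
```

```bash
cat > fith.py <<'E'
from h import *
from scipy.optimize import least_squares
def fit(name,obs,g):
    im,cal=load(name); px=np.array([o[1] for o in obs]); P=np.array([o[0] for o in obs])/1000
    def W(p):
        c,s=np.cos(p[2]),np.sin(p[2]); return np.c_[P[:,:2]@np.array([[c,s],[-s,c]])+p[:2],P[:,2]]
    r=least_squares(lambda p:(w2px(W(p),cal)-px).ravel(),g,loss='soft_l1',f_scale=1)
    print(np.round(r.x,4),np.degrees(r.x[2])); print(np.round(w2px(W(r.x),cal)-px,1).tolist()); return r.x,cal
if __name__=="__main__":
    m=[(-40,20,26.5),(40,20,26.5),(40,-20,26.5),(-40,-20,26.5),(0,-60,60.5),(0,0,90)]
    f=lambda L,k,x,y:[(a,(u/k+x,v/k+y)) for a,(u,v) in zip(m,L)]
    p,cal=fit("w1",f([(243,126),(473,133),(473,247),(246,242),(346,378),(328,218)],5,140,110),[.45,-.05,-1.57])
    print("bar1",np.degrees(np.diff(px2w([(265/5+140,190/5+110),(400/5+140,230/5+110)],cal,.09),axis=0)[0]@np.array([[1],[1j],[0]])).item())
    w=px2w([(265/5+140,190/5+110),(400/5+140,230/5+110)],cal,.09); d=w[1]-w[0]; print(np.degrees(np.arctan2(d[1],d[0])),w.mean(0))
    p,cal=fit("w2",f([(77,157),(260,118),(280,212),(97,247),(200,333),(157,200)],4,170,80),[.45,.25,-1.3])
    w=px2w([(105/4+170,175/4+80),(213/4+170,215/4+80)],cal,.09); d=w[1]-w[0]; print(np.degrees(np.arctan2(d[1],d[0])),w.mean(0))
E
python3 fith.py
```

```text
[ 0.4426 -0.0741 -1.5998] -91.65944447488835
[[-0.4, -0.1], [0.1, -0.1], [-0.1, -0.0], [-0.3, -0.3], [0.2, 0.3], [0.6, 0.3]]Traceback (most recent call last):
  File "fith.py", line 13, in <module>
    print("bar1",np.degrees(np.diff(px2w([(265/5+140,190/5+110),(400/5+140,230/5+110)],cal,.09),axis=0)[0]@np.array([[1],[1j],[0]])).item())
                 ~~~~~~~~~~^^^^^^^^^^^^^^^^^^^^^^^^^^^^^^^^^^^^^^^^^^^^^^^^^^^^^^^^^^^^^^^^^^^^^^^^^^^^^^^^^^^^^^^^^^^^^^^^^^^^^^^^^
TypeError: ufunc 'degrees' not supported for the input types, and the inputs could not be safely coerced to any supported types according to the casting rule ''safe''
```

```bash
sed -i '/bar1/d' fith.py; python3 fith.py
```

```text
[ 0.4426 -0.0741 -1.5998] -91.65944447488835
[[-0.4, -0.1], [0.1, -0.1], [-0.1, -0.0], [-0.3, -0.3], [0.2, 0.3], [0.6, 0.3]]
-106.85705548680987 [ 0.44548615 -0.07474654  0.09      ]
[ 0.4501  0.2691 -1.3807] -79.10555639414082
[[-0.4, -0.6], [-0.1, -0.0], [-0.2, 0.0], [0.3, 0.1], [0.2, 0.6], [0.1, -0.1]]
-110.38681410930428 [0.45171296 0.26838356 0.09      ]
```

```bash
python3 - <<'E'
from h import *
_,c=load("w3"); print("bottle base right, lower",np.round(px2w([(117,50),(95,70),(85,10)],c,0),3).tolist(), "wallish",px2w([(250,8)],c,0).round(3).tolist())
_,c=load("w2"); print("purple dish, deck",np.round(px2w([(294,170),(297,200)],c,.05),3).tolist(),"turq",np.round(px2w([(120,117),(118,150)],c,.05),3).tolist(),"timer",np.round(px2w([(153,28)],c,.03),3).tolist())
b=250.; print(arm.solve_ik([.4505,.2687,.2],R(b)))
arm.move_to([.4505,.2687,.2],R(b)); a,_=snap("wrist","w4"); snap("side","s4"); st(); print(arm.current_joint_positions())
E
```

```text
bottle base right, lower [[0.744, 0.269, 0.0], [0.716, 0.306, 0.0], [0.797, 0.308, 0.0]] wallish [[0.801, 0.069, 0.0]]
purple dish, deck [[0.378, 0.134, 0.05], [0.324, 0.127, 0.05]] turq [[0.466, 0.419, 0.05], [0.413, 0.429, 0.05]] timer [[0.6, 0.358, 0.03]]
[ 2.42897582e+01  2.11171915e+01  9.22441046e+01 -2.54444375e-14
  6.66387039e+01 -1.35710242e+02]
t 8.04 p [0.4506 0.2687 0.2   ] F [-0.7 -0.6  0.1] w 0.0911
[ 2.42809397e+01  2.11172798e+01  9.22380256e+01  5.83016159e-04
  6.66404659e+01 -1.35696895e+02]
```

View pics/w4.png

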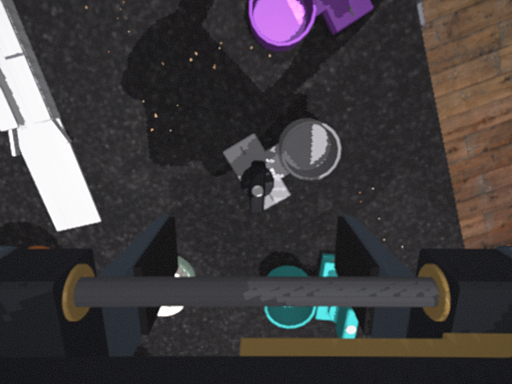

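View pics/s4.png

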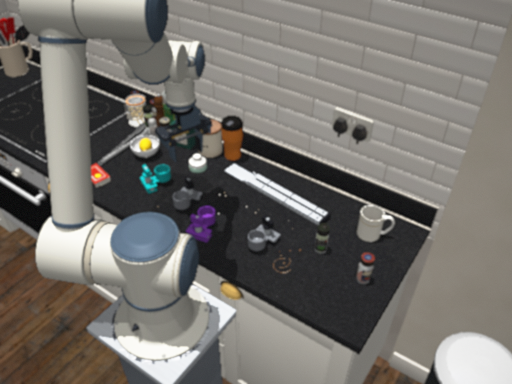

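```bash
python3 - <<'E'
from h import *
a,c=load("w4"); save(a,"w4a",(200,110,360,230),5)
print(w2px([(.4501,.2691,.09)],c), np.round(px2w([(258,191)],c,.09),4))
E
```

```text
[[257.14609199 189.73756011]] [[0.4498 0.2705 0.09  ]]
```

View pics/w4a.png

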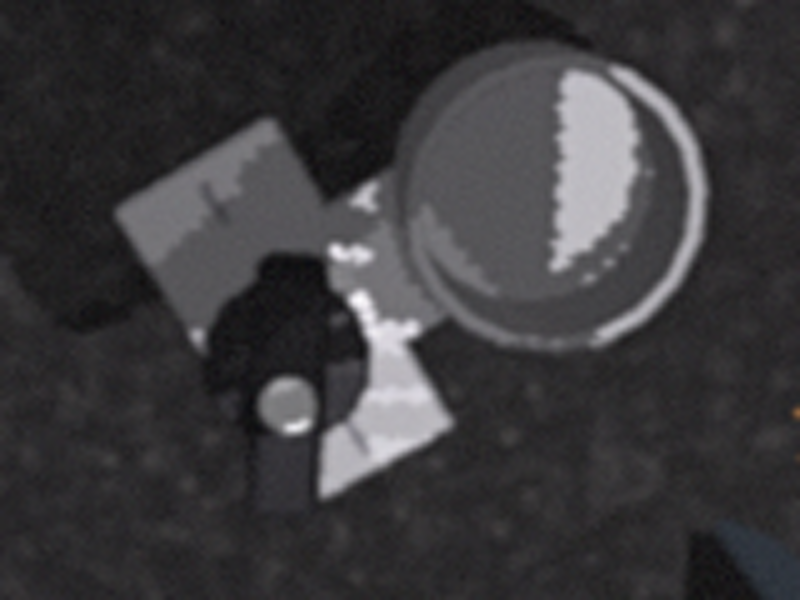

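```bash
python3 - <<'E'
from h import *
b=250.
arm.grip(.05)
arm.move_l([.450,.2695,.0665],R(b),feed=.12); st()
arm.grip(0.0); st(); print(arm.current_torque())
p=arm.current_ee_pos()
arm.move_l([p[0],p[1],p[2]+.014],R(b),feed=.05); st(); print(arm.current_torque())
snap("wrist","w5"); snap("side","s5",(130,130,290,250),5)
E
```

```text
t 10.08 p [0.4504 0.2697 0.067 ] F [ 0.   0.1 -0.2] w 0.05
t 10.72 p [0.45   0.2695 0.0665] F [0.3 1.1 2. ] w 0.0138
[0.17509931 0.04646324 0.02186224]
t 11.16 p [0.4502 0.2696 0.0809] F [ 0.7 -0.5 -3.6] w 0.0139
[ 0.1578864  -0.05724031  0.02211949]
```

View pics/w5.png

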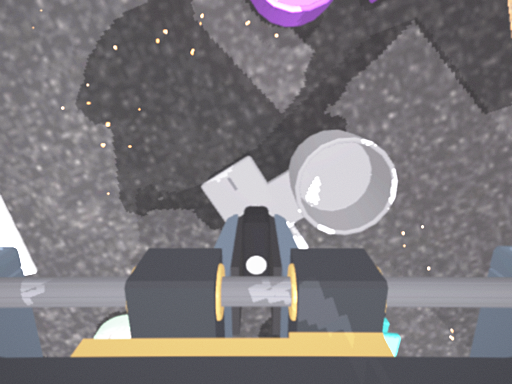

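View pics/s5.png

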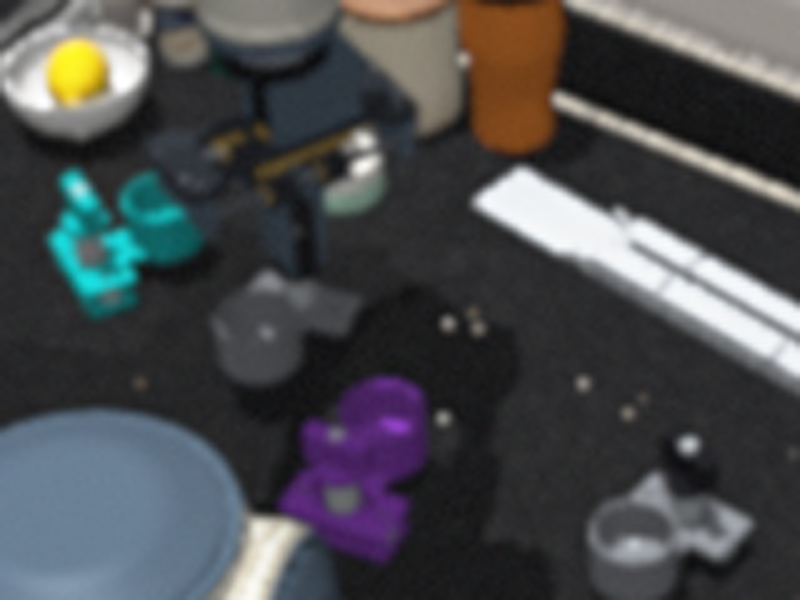

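```bash
cat >> h.py <<'E'
rl=np.load("rail.npy")
def rail(x,y=0.):
    c,s=np.cos(rl[2]),np.sin(rl[2]); x/=1000;y/=1000
    return np.array([rl[0]+c*x-s*y, rl[1]+s*x+c*y])
RY=np.degrees(rl[2])
E
python3 - <<'E'
from h import *
b=232.3
q=rail(-245); print(q)
arm.move_l([*q,.0805+.008],R(b),feed=.12); st(); a,_=snap("wrist","w6"); snap("side","s6",(180,110,340,230),5)
E
```

```text
[0.67161747 0.21662469]
t 13.31 p [0.6712 0.2168 0.0885] F [ 0.3 -0.6 -2.5] w 0.0138
```

View pics/w6.png

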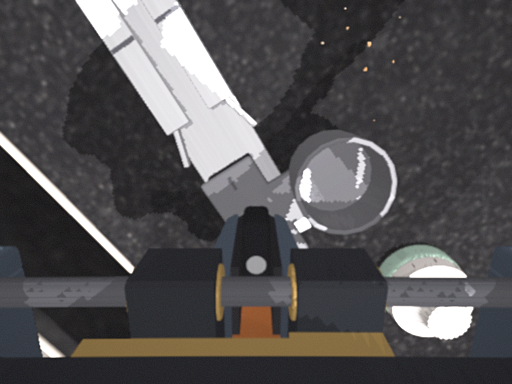

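View pics/s6.png

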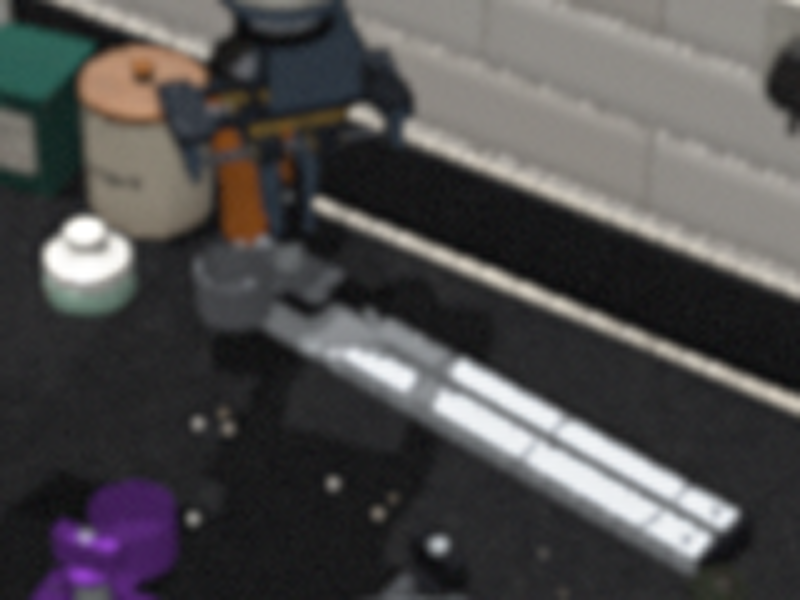

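```bash
python3 - <<'E'
from h import *
a,c=load("w6"); save(a,"w6a",(70,0,320,250),3)
E
```

```text
(no output)
```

View pics/w6a.png

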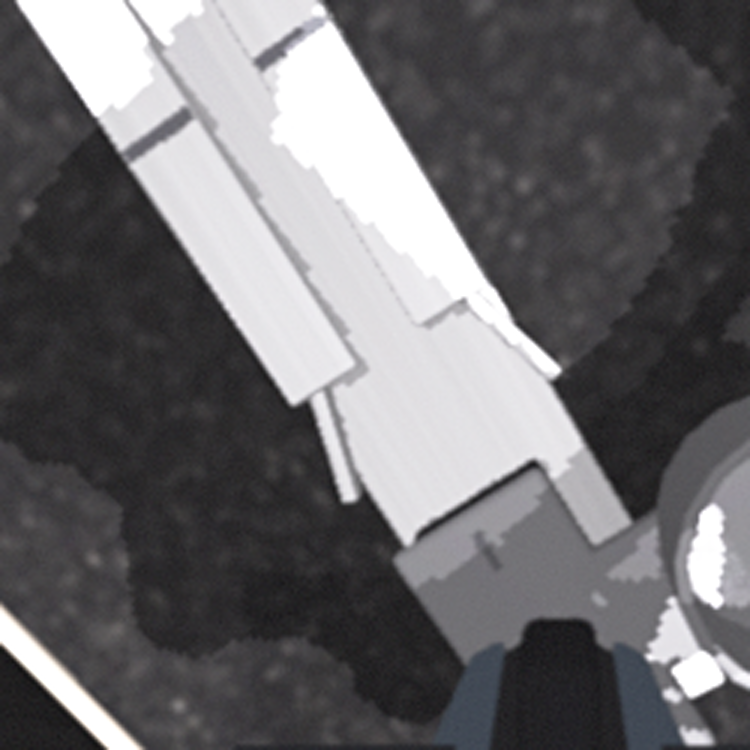

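```bash
python3 - <<'E'
from fith import *
C=lambda u,v:(70+u/3,v/3)
p,cal=fit("w6",[((-165,8.5,19),C(358,361)),((-165,-8.5,19),C(422,325)),((-165,28,19),C(293,405)),((-100,8.5,19),C(190,113)),((-100,-8.5,19),C(257,66)),((-100,28,19),C(125,157))],rl[:3])
print("old",rl, "tongue diff", )
c,s=np.cos(p[2]),np.sin(p[2])
for x in(-245,-165,-100,120):print(x,rail(x),p[0]+c*x/1e3,p[1]+s*x/1e3)
f,cal=fit("w6",[((40,20,48.5),C(395,552)),((40,-20,48.5),C(540,462)),((33,0,48.5),C(487,549))],[*rail(-245),rl[2]])
E
```

```text
[ 0.6439 -0.0261 -1.682 ] -96.37161855437401
[[0.6, 0.7], [-1.2, 0.1], [0.3, 0.1], [1.1, -1.3], [-0.8, -0.2], [-0.1, 0.3]]
old [ 0.6426954  -0.02666221 -1.68912152  0.02779269] tongue diff
-245 [0.67161747 0.21662469] 0.671128334863863 0.21739354238034195
-165 [0.66217353 0.13718407] 0.6622502023888731 0.13788770131343336
-100 [0.65450033 0.07263857] 0.6550367197529439 0.07328920544657011
120 [ 0.62852949 -0.14582314] 0.6306218554467219 -0.14535185748742857
[ 0.6704  0.2173 -1.6619] -95.2209488438005
[[-0.3, 1.7], [1.3, 0.1], [-0.5, -4.2]]
```

```bash
python3 - <<'E'
from fith import *
C=lambda u,v:(70+u/3,v/3)
for z in (45,48.5):
  f,cal=fit("w6",[((40,20,z),C(395,552)),((40,-20,z),C(540,462))],[*rail(-245),rl[2]])
E
```

```text
[ 0.6714  0.217  -1.6708] -95.73228367534941
[[-0.6, 0.4], [0.5, -0.3]]
[ 0.6707  0.2166 -1.6733] -95.87481417031454
[[-1.0, 0.6], [1.0, -0.5]]
```

```bash
python3 - <<'E'
from h import *
b=231.7
arm.move_l([*rail(-245),.0708],R(b),feed=.05); st()
for x in (-225,-205,-190,-175,-160,-145,-130):
    arm.move_l([*rail(x),.0710],R(b),feed=.05); f=arm.current_force(); c,s=np.cos(rl[2]),np.sin(rl[2])
    print(x,"Fx,Fy,Fz",np.round([c*f[0]+s*f[1],-s*f[0]+c*f[1],f[2]],1),np.round(arm.current_torque(),2))
    if np.linalg.norm(f)>20: break
st(); snap("side","s7",(200,130,340,230),5)
E
```

```text
t 13.91 p [0.6716 0.2166 0.0704] F [ 0.6  1.  -1.2] w 0.0137
-225 Fx,Fy,Fz [-0.8  0.8 -2.7] [ 0.1  -0.16 -0.  ]
-205 Fx,Fy,Fz [ 0.4  0.6 -3. ] [ 0.13 -0.16 -0.  ]
-190 Fx,Fy,Fz [-0.1  1.1 -3.4] [ 0.14 -0.14  0.02]
-175 Fx,Fy,Fz [-0.  -0.4 -3.3] [ 0.2  -0.13  0.01]
-160 Fx,Fy,Fz [-0.2 -0.3 -3. ] [ 0.16 -0.11 -0.01]
-145 Fx,Fy,Fz [ 0.4  0.3 -2.9] [ 0.13 -0.15 -0.01]
-130 Fx,Fy,Fz [-1.   0.2 -3.3] [ 0.19 -0.09  0.03]
t 17.26 p [0.658  0.1021 0.071 ] F [ 0.3  1.  -3.3] w 0.014
```

View pics/s7.png

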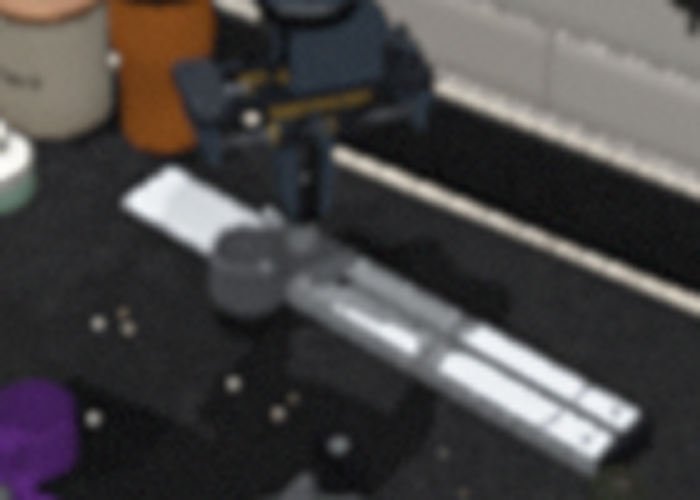

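```bash
python3 - <<'E'
from h import *
b=231.7
for x in (-80,-30,20,70,105,120):
    arm.move_l([*rail(x),.0710],R(b),feed=.07); f=arm.current_force(); c,s=np.cos(rl[2]),np.sin(rl[2])
    print(x,"Fx,Fy,Fz",np.round([c*f[0]+s*f[1],-s*f[0]+c*f[1],f[2]],1),np.round(arm.current_torque(),2))
    if np.linalg.norm(f)>20: break
st(); snap("side","s8",(240,150,370,250),6); print(arm.current_joint_positions())
a,_=snap("wrist","w8");save(a,"w8a",(150,60,410,260),3)
E
```

```text
-80 Fx,Fy,Fz [-0.  -0.5 -2.8] [ 0.18 -0.13 -0.  ]
-30 Fx,Fy,Fz [-0.6  0.3 -2.7] [ 0.15 -0.11 -0.05]
20 Fx,Fy,Fz [-0.3 -0.1 -3.1] [ 0.18 -0.16 -0.03]
70 Fx,Fy,Fz [ 0.4  0.7 -3.9] [ 0.17 -0.1   0.02]
105 Fx,Fy,Fz [ 0.3 -0.6 -3.7] [ 0.17 -0.11  0.02]
120 Fx,Fy,Fz [ 0.5  0.4 -2.9] [ 0.17 -0.1  -0.05]
t 21.79 p [ 0.6285 -0.1463  0.071 ] F [ 0.3 -0.6 -2.9] w 0.014
[-1.83771698e+01  3.87125619e+01  8.22016557e+01  7.83783680e-03
  5.90902016e+01 -1.60056352e+02]
```

View pics/s8.png

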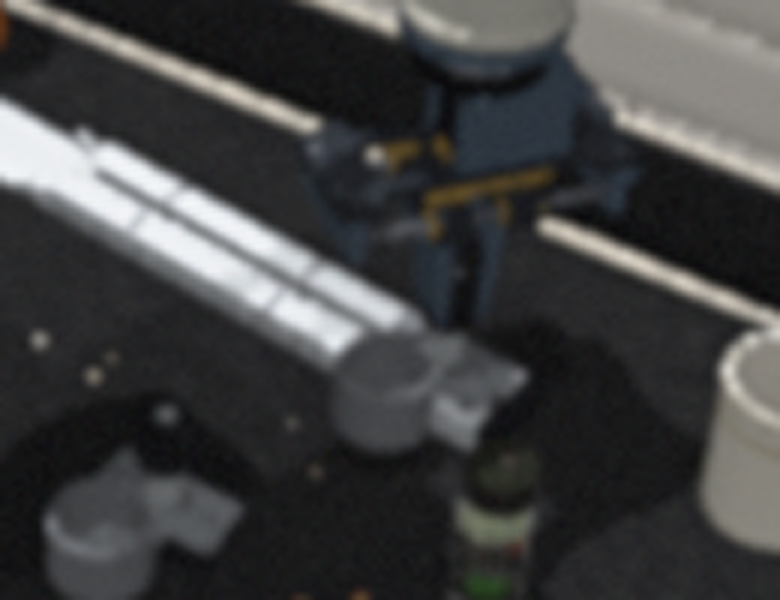

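View pics/w8a.png

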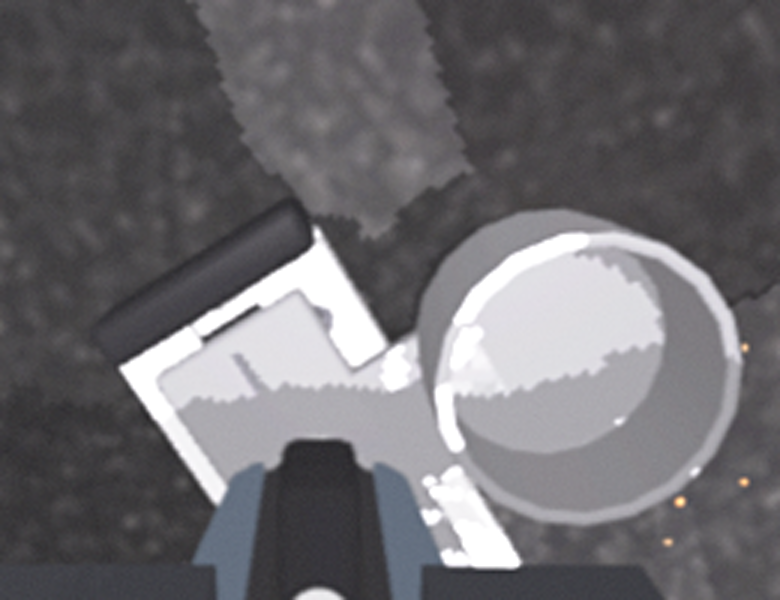

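```bash
python3 - <<'E'
from h import *
_,c=load("w8"); C=lambda u,v:(150+u/3,60+v/3)
def rx(w):
    d=w[:,:2]-rl[:2]; cc,s=np.cos(rl[2]),np.sin(rl[2]); return np.c_[d[:,0]*cc+d[:,1]*s,-d[:,0]*s+d[:,1]*cc].round(4)*1000
print("deck front",rx(px2w([C(158,382),C(302,292)],c,.031)))
print("lip end",rx(px2w([C(120,368),C(318,232)],c,.019)))
cc=c
print("rim", rx(px2w([C(588,380)],c,.065)))
E
```

```text
deck front [[158.   19.7]
 [158.5 -18.7]]
lip end [[163.7  28.9]
 [166.5 -27.8]]
rim [[121.2 -59.6]]
```

```bash
python3 - <<'E'
from h import *
b=231.7
arm.grip(.05); p=rail(120)
arm.move_l([*p,.11],R(b),feed=.1)
arm.move_l([p[0]+.05,p[1]+.06,.20],R(b),feed=.2); st()
a,_=snap("wrist","w9");save(a,"w9a",(150,60,410,260),3)
E
```

```text
t 23.88 p [ 0.6776 -0.0861  0.1986] F [-0.  -0.7  0.1] w 0.05
```

View pics/w9.png

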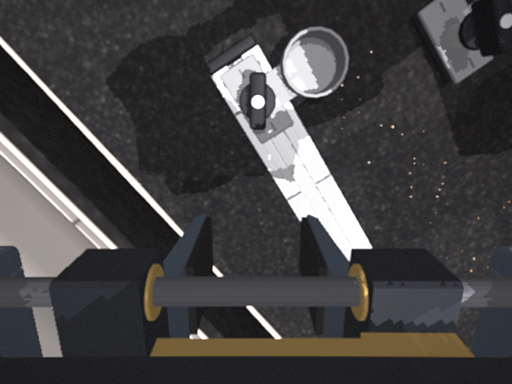

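View pics/w9a.png

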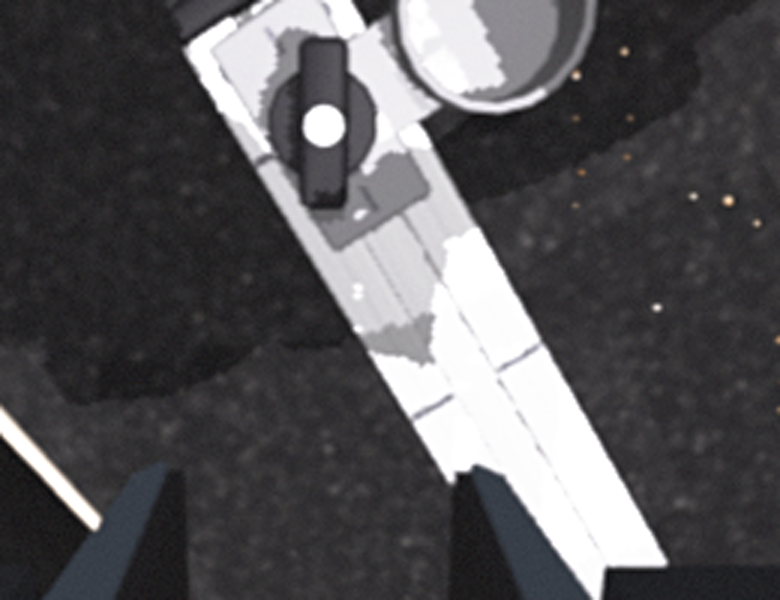

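```bash
python3 - <<'E'
from h import *
a,_=load("w9"); save(a,"w9b",(195,25,365,145),4.7)
E
```

```text
(no output)
```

View pics/w9b.png

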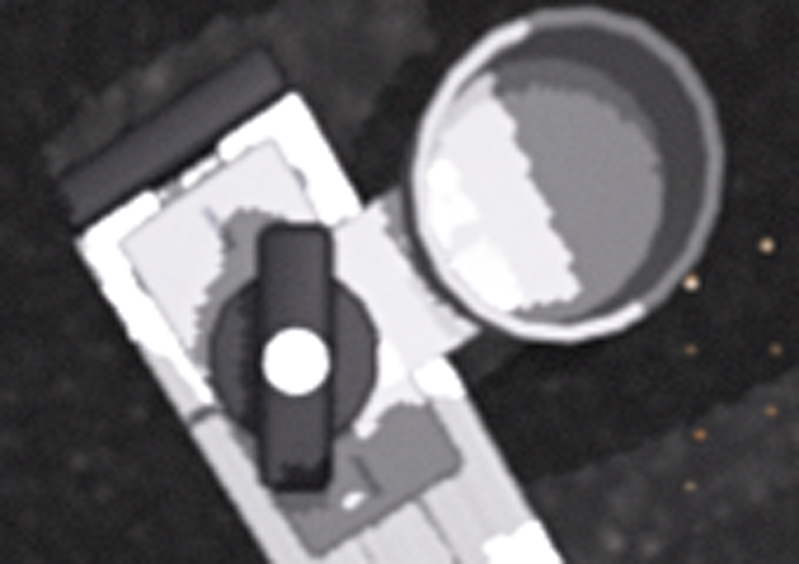

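```bash
python3 - <<'E'
from fith import *
C=lambda u,v:(195+u/4.7,25+v/4.7); D=lambda u,v:(150+u/3,60+v/3)
h,cal=fit("w9",[((40,20,30.5),C(120,243)),((40,-20,30.5),C(275,140)),((-40,-20,30.5),C(462,463)),((-40,20,30.5),C(318,555)),((0,-60,64.5),C(568,175)),((0,0,94.5),C(296,360))],[*rail(120),rl[2]])
r,_=fit("w9",[((165,27.8,19),C(80,243)),((165,-27.8,19),C(297,95)),((120,24,19),C(203,413)),((10,27.8,19),D(413,418)),((10,-27.8,19),D(541,345)),((10,8.5,19),D(454,396)),((10,-8.5,19),D(498,369))],rl[:3])
c,s=np.cos(r[2]),np.sin(r[2]); d=h[:2]-r[:2]; print("holder in rail",(c*d[0]+s*d[1])*1e3,(-s*d[0]+c*d[1])*1e3, np.degrees(h[2]-r[2]))
E
```

```text
[ 0.6291 -0.1447 -1.6688] -95.61718815215323
[[-1.8, -0.5], [-0.5, -2.5], [2.1, 0.1], [-0.3, 1.7], [0.2, 0.2], [0.5, 0.3]]
[ 0.6437 -0.0251 -1.691 ] -96.88822475066569
[[-0.6, -0.5], [0.0, -0.2], [0.1, 0.3], [-0.3, 0.5], [0.5, 0.0], [0.9, -0.6], [-0.5, 0.8]]
holder in rail 120.4664032208537 -0.17464427281205058 1.2710365985124643
```

```bash
cat >> h.py <<'E'
def twist(maxdeg,coarse):
    q=np.array(arm.current_joint_positions()); q0=q[5]; done=0
    while done<maxdeg:
        done+= 25 if done+25<=coarse else 3
        q[5]=q0+done
        if q[5]>175: print("range"); break
        arm.move_joints(q.tolist()); T=arm.current_torque()[2]; f=np.array(arm.current_force())
        print(done,round(T,3),f.round(1),end=" | ")
        if abs(T)>0.6 or np.linalg.norm(f)>25: break
    print(); return done
E
python3 - <<'E'
from h import *
b=231.7; p=rail(120)
arm.move_l([*p,.11],R(b),feed=.2); arm.move_l([*p,.0712],R(b),feed=.1); st()
arm.grip(0.); st(); print(arm.current_torque())
print(twist(200,150)); st(); print(arm.current_joint_positions()[5])
E
```

```text
t 25.22 p [ 0.6289 -0.1456  0.0715] F [ 0.4  0.8 -0.4] w 0.0499
t 25.86 p [ 0.6285 -0.1458  0.0713] F [0.4 0.5 3.7] w 0.0135
[0.15884156 0.06892769 0.04910379]
25 -0.042 [-1.6  1.9  2.6] | 50 -0.026 [-0.4  1.7  2.8] | 75 -0.041 [0.1 2.3 2.1] | 100 -0.044 [0.2 1.7 2.9] | 125 0.007 [1.  0.5 2.3] | 150 -0.038 [0.9 0.5 2.1] | 153 -0.1 [ 1.  -0.1  2.5] | 156 -0.041 [ 1.6 -0.   2.5] | 159 -0.049 [0.8 0.3 3.1] | 162 -0.01 [0.4 0.3 2.5] | 165 0.007 [ 1.2 -0.7  3.6] | 168 -0.055 [ 0.9 -0.5  3. ] | 171 -0.06 [0.7 0.  2.8] | 174 0.022 [ 1.3 -0.8  3. ] | 177 0.126 [ 4.2 -1.5  2.3] | 180 0.949 [ 4.9 -3.4  2.2] | 
180
t 31.41 p [ 0.629  -0.1461  0.0716] F [ 4.9 -3.4  2.2] w 0.014
19.735522095503075
```

```bash
python3 - <<'E'
from h import *
arm.grip(.05); p=arm.current_ee_pos()
arm.move_l([p[0],p[1],.13],feed=.15)
arm.move_to([.5,-.12,.27],R(73.)); a,_=snap("wrist","w10"); st()
arm.move_l([.40,-.13,.25],feed=.2); a,_=snap("wrist","w11");st()
E
```

```text
t 33.5 p [ 0.5004 -0.1201  0.2685] F [ 0.8  0.3 -1. ] w 0.0499
t 34.21 p [ 0.4015 -0.1304  0.2501] F [ 0.6 -0.2 -0.8] w 0.05
```

View pics/w10.png

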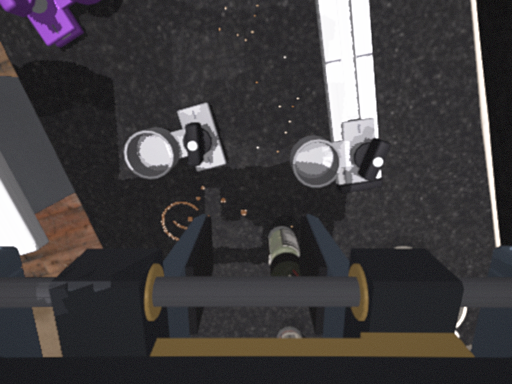

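View pics/w11.png

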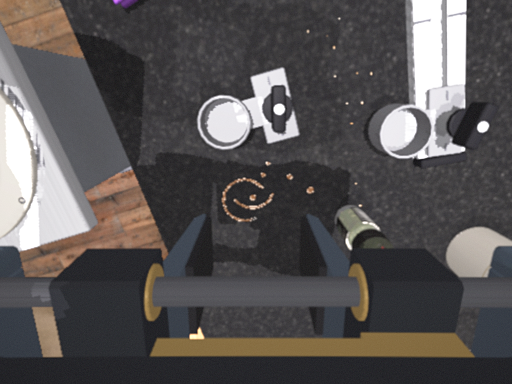

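```bash
python3 - <<'E'
from h import *
a,c=load("w11"); save(a,"w11a",(190,55,310,155),6)
print(w2px([(.4426,-.0741,.09)],c), px2w([(279.5,109.5)],c,.09))
E
```

```text
[[278.55116108 109.89417069]] [[ 0.44359856 -0.07401294  0.09      ]]
```

View pics/w11a.png

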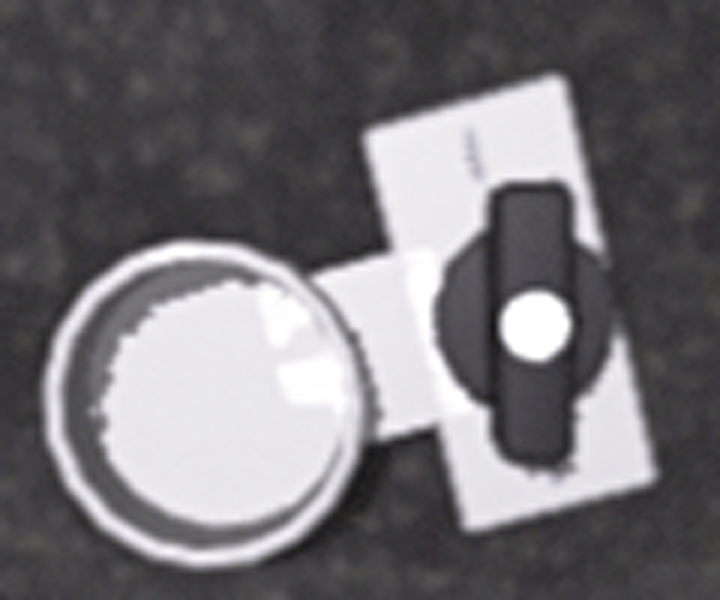

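```bash
python3 - <<'E'
from h import *
arm.move_to([.4431,-.0741,.13],R(73.2)); arm.move_l([.4431,-.0741,.0665],R(73.2),feed=.12)
arm.grip(0.); st()
p=arm.current_ee_pos()
arm.move_l([.4431,-.0741,p[2]+.012],R(73.2),feed=.06); st()
arm.move_l([.53,.08,p[2]+.012],R(68.1),feed=.12); st()
arm.move_l([.53,.08,p[2]+.0008],R(68.1),feed=.05); st()
arm.grip(.05); arm.move_l([.53,.08,.13],R(68.1),feed=.15)
print(arm.solve_ik([.53,.08,.2],R(248.1)))
arm.move_to([.53,.08,.20],R(248.1)); snap("wrist","w12"); st()
E
```

```text
t 36.14 p [ 0.4432 -0.0741  0.0666] F [0.8 0.9 2.2] w 0.0141
t 36.49 p [ 0.4433 -0.0742  0.0788] F [ 0.5 -0.7 -3.9] w 0.0135
t 38.12 p [0.5297 0.0795 0.0786] F [-0.4 -0.4 -2.9] w 0.0142
t 38.49 p [0.5297 0.0798 0.0668] F [-0.3 -1.  -2.3] w 0.0137
[ 2.19951538e+00  2.20102509e+01  9.07141810e+01 -2.54444375e-14
  6.72755680e+01 -1.55900485e+02]
t 42.58 p [0.53   0.08   0.1999] F [-0.1  0.9 -0.9] w 0.05
```

View pics/w12.png

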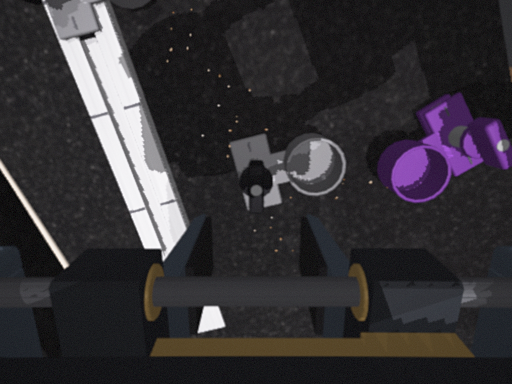

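```bash
python3 - <<'E'
from h import *
b=248.1
arm.move_l([.53,.08,.0668],R(b),feed=.15); arm.grip(0.); st()
arm.move_l([.53,.08,.0668+.013],R(b),feed=.06); st()
arm.move_l([.55,.20,.0668+.013],R(b),feed=.13)
arm.move_l([*rail(-245),.0668+.013],R(b),feed=.12); st()
a,_=snap("wrist","w13"); save(a,"w13a",(70,0,320,250),3)
E
```

```text
t 44.26 p [0.53   0.08   0.0669] F [-1.4 -0.2  2.9] w 0.0136
t 44.62 p [0.5303 0.08   0.0803] F [-0.3  1.1 -3.7] w 0.014
t 46.88 p [0.671  0.2165 0.0797] F [-0.9 -0.2 -3.4] w 0.0137
```

View pics/w13a.png

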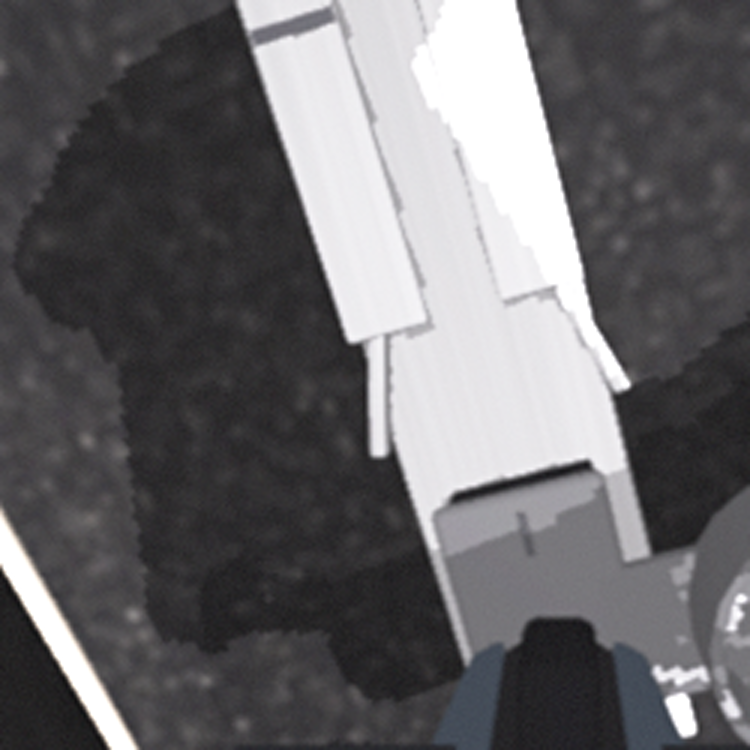

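```bash
python3 - <<'E'
from h import *
b=248.1
arm.move_l([*rail(-245),.0710],R(b),feed=.05); st()
for x in (-205,-185,-165,-145,-120,-100):
    arm.move_l([*rail(x),.0712],R(b),feed=.05); f=arm.current_force(); c,s=np.cos(rl[2]),np.sin(rl[2])
    print(x,"Fx,Fy,Fz",np.round([c*f[0]+s*f[1],-s*f[0]+c*f[1],f[2]],1),np.round(arm.current_torque(),2))
    if np.linalg.norm(f)>20: break
arm.grip(.05); p=rail(-100)
arm.move_l([*p,.11],R(b),feed=.1)
arm.move_l([p[0]+.04,p[1]+.07,.20],R(b),feed=.2); st()
a,_=snap("wrist","w14");save(a,"w14a",(170,20,350,150),4.4)
E
```

```text
t 47.26 p [0.6715 0.2167 0.0707] F [ 0.3  1.1 -1.5] w 0.0139
-205 Fx,Fy,Fz [-0.1 -0.5 -2.6] [ 0.08 -0.08  0.03]
-185 Fx,Fy,Fz [ 0.1 -0.3 -3.1] [ 0.15 -0.09 -0.03]
-165 Fx,Fy,Fz [-0.3  0.4 -3.1] [ 0.17 -0.14  0.02]
-145 Fx,Fy,Fz [-0.6  0.1 -3.4] [ 0.1  -0.06 -0.06]
-120 Fx,Fy,Fz [-0.7 -0.3 -2.2] [ 0.17 -0.08  0.04]
-100 Fx,Fy,Fz [-0.1 -0.1 -3.3] [ 0.11 -0.03 -0.01]
t 53.06 p [0.6936 0.1421 0.1986] F [ 0.3 -0.1 -0.5] w 0.0503
```

View pics/w14.png

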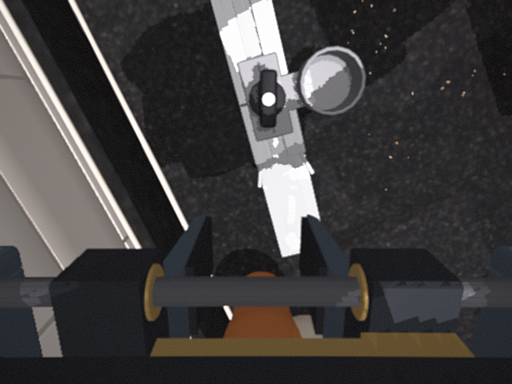

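View pics/w14a.png

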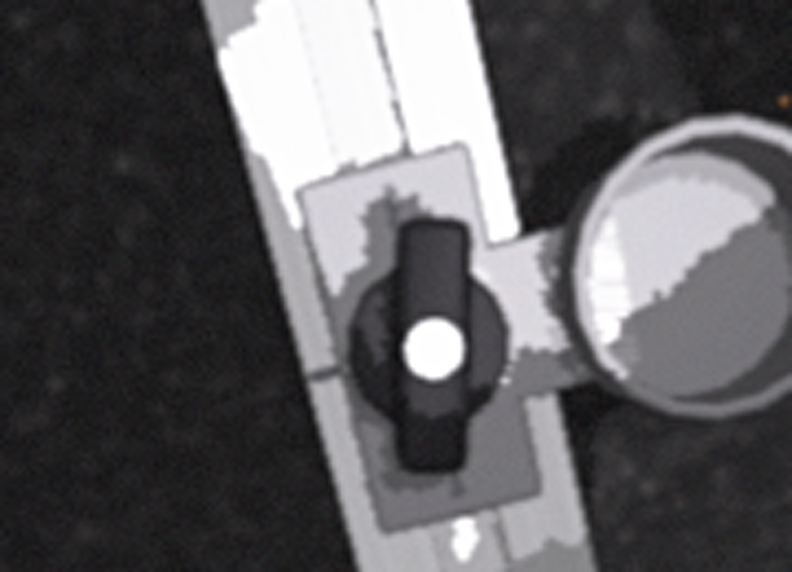

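```bash
python3 - <<'E'
from fith import *
C=lambda u,v:(170+u/4.4,20+v/4.4)
h,cal=fit("w14",[((40,20,30.5),C(302,188)),((40,-20,30.5),C(468,145)),((-40,-20,30.5),C(540,492)),((-40,20,30.5),C(383,530)),((0,0,94.5),C(434,349))],[*rail(-100),rl[2]])
def rx(w):
    d=w[:,:2]-rl[:2]; cc,s=np.cos(rl[2]),np.sin(rl[2]); return np.c_[d[:,0]*cc+d[:,1]*s,-d[:,0]*s+d[:,1]*cc].round(4)*1000
print(rx(np.array([h])), "mark",rx(px2w([C(323,375),C(310,378),C(338,372)],cal,.019)))
print("corners",rx(px2w([C(302,188),C(468,145),C(540,492),C(383,530)],cal,.0305)),"rim",rx(px2w([(333,81)],cal,.0645)))
E
```

```text
[ 0.655   0.0734 -1.7091] -97.92409864141459
[[-2.0, -0.8], [0.4, -1.9], [1.4, 0.9], [-0.5, 1.7], [0.2, 0.2]]
[[-100.9    0.4]] mark [[-101.4   24.7]
 [-101.3   27.9]
 [-101.7   21.1]]
corners [[ -61.7   17.9]
 [ -62.8  -19.6]
 [-140.   -17.7]
 [-138.9   20.2]] rim [[-101.3  -59.6]]
```

```bash
python3 - <<'E'
from h import *
b=248.1; p=rail(-100)
arm.move_l([*p,.11],R(b),feed=.2); arm.move_l([*p,.0712],R(b),feed=.1)
arm.grip(0.); st()
print(twist(215,170)); st()
arm.grip(.05); q=arm.current_ee_pos(); arm.move_l([q[0],q[1],.14],feed=.15)
arm.move_to([.5,-.02,.33],R(20)); a,_=snap("wrist","w15"); snap("side","s15");snap("top","t15");st()
E
```

```text
t 55.04 p [0.6546 0.0726 0.0713] F [-0.2 -0.   3. ] w 0.0141
25 -0.005 [-0.9  0.6  2. ] | 50 -0.062 [-0.7  2.3  2.4] | 75 -0.02 [-1.5  1.4  1.1] | 100 -0.026 [0.4 0.9 1.4] | 125 -0.021 [-0.2  0.2  1.4] | 150 -0.014 [1.4 0.7 0.8] | 153 -0.047 [ 0.7 -0.6  2.4] | 156 -0.054 [0.9 0.1 1.5] | 159 -0.038 [-0.2  0.6  2.3] | 162 -0.074 [1.  0.3 1.8] | 165 -0.035 [0.2 0.6 1.5] | 168 -0.081 [0.5 1.8 1.9] | 171 -0.057 [-0.2  0.7  1.1] | 174 -0.002 [-0.3  0.6  2.6] | 177 -0.076 [0.3 0.6 3.5] | 180 -0.022 [1.2 0.5 2. ] | 183 -0.041 [-0.  -0.5  2.1] | 186 -0.029 [-0.1 -0.   3.1] | 189 -0.053 [ 1.1 -0.6  2.7] | 192 -0.004 [ 0.1 -0.4  2.4] | 195 0.631 [ 4.  -2.1  2.4] | 
195
t 61.84 p [0.6551 0.0725 0.0715] F [ 4.  -2.1  2.4] w 0.0137
t 64.33 p [ 0.5003 -0.0196  0.3287] F [-0.8  0.4 -0.4] w 0.0498
```

View pics/w15.png

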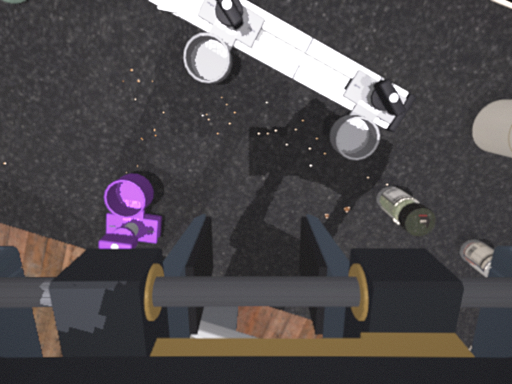

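View pics/s15.png

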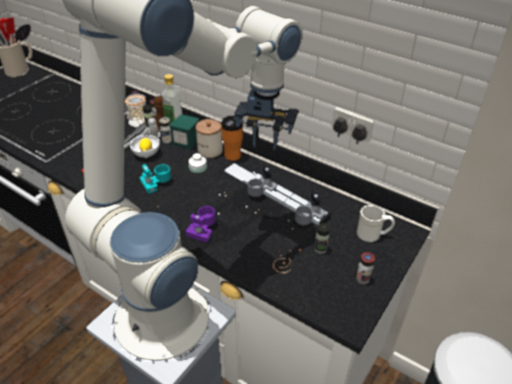

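View pics/t15.png

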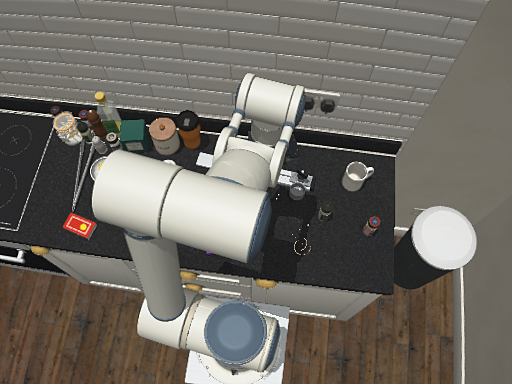

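```bash
python3 - <<'E'
from h import *
_,c=load("w1"); print(px2w([(322.3,115.7),(436.3,140.9)],c,.105).round(4))
a,c=load("w15"); save(a,"w15a",(360,170,512,290),5)
arm.grip(.091)
arm.move_to([.44,-.29,.30],R(-6.8)); a,_=snap("wrist","w16"); st()
E
```

```text
[[ 0.5011 -0.248   0.105 ]
 [ 0.4641 -0.4187  0.105 ]]
t 66.23 p [ 0.4406 -0.2889  0.3002] F [ 0.4 -0.2 -0.5] w 0.0911
```

View pics/w16.png

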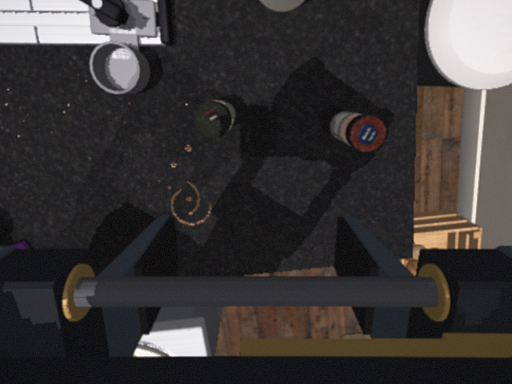

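```bash
python3 - <<'E'
from h import *
a,c=load("w16"); save(a,"w16a",(170,80,400,170),3.4)
th=np.linspace(0,2*np.pi,40,endpoint=False)
for (x,y) in [(.5011,-.248),(.4641,-.4187)]:
    for z in (.105,0.0): 
        P=np.c_[x+.0205*np.cos(th),y+.0205*np.sin(th),np.full(40,z)]
        q=(w2px(P,c)-[170,80])*3.4; 
        im=cv2.imread("pics/w16a.png"); cv2.polylines(im,[q.astype(int)],True,(0,255,255),1); cv2.imwrite("pics/w16a.png",im)
E
```

```text
(no output)
```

View pics/w16a.png

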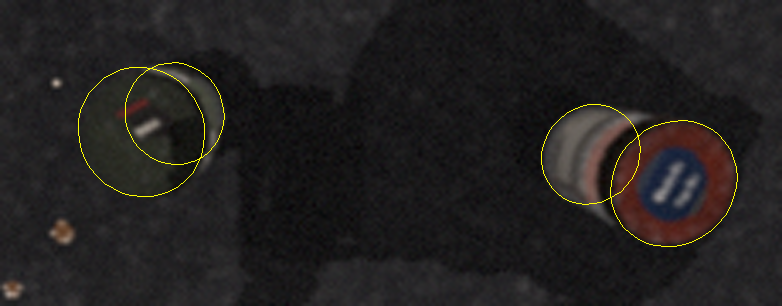

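```bash
cat >> h.py <<'E'
def pick(x,y,yaw=-6.8,z=.055):
    arm.move_to([x,y,.2],R(yaw)); arm.move_l([x,y,z],R(yaw),feed=.15); st()
    arm.grip(0.); st(); 
    arm.move_l([x,y,z+.015],R(yaw),feed=.06); st()
E
python3 - <<'E'
from h import *
print(rail(120,-60),rail(-100,-60))
pick(.5011,-.248)
d=rail(120,-60)
arm.move_l([d[0]-.085,d[1],.070],R(-6.8),feed=.12); st()
arm.move_l([d[0]-.085,d[1],.055+.075],R(-6.8),feed=.12)
st(); snap("side","s17",(240,150,400,270),5); snap("wrist","w17")
E
```

```text
[ 0.56894902 -0.13874018] [0.59491986 0.07972152]
t 67.92 p [ 0.5015 -0.2484  0.0559] F [-0.5 -0.8  0.3] w 0.0909
t 68.74 p [ 0.5011 -0.248   0.0549] F [-0.2 -0.5 -0.3] w 0.0402
t 69.14 p [ 0.5014 -0.2482  0.0706] F [-0.5  0.1 -1. ] w 0.0403
t 70.22 p [ 0.4843 -0.1393  0.07  ] F [-0.4 -0.1 -0.8] w 0.0405
t 70.87 p [ 0.4837 -0.1388  0.1296] F [-0.8  0.6 -2.3] w 0.0406
```

View pics/s17.png

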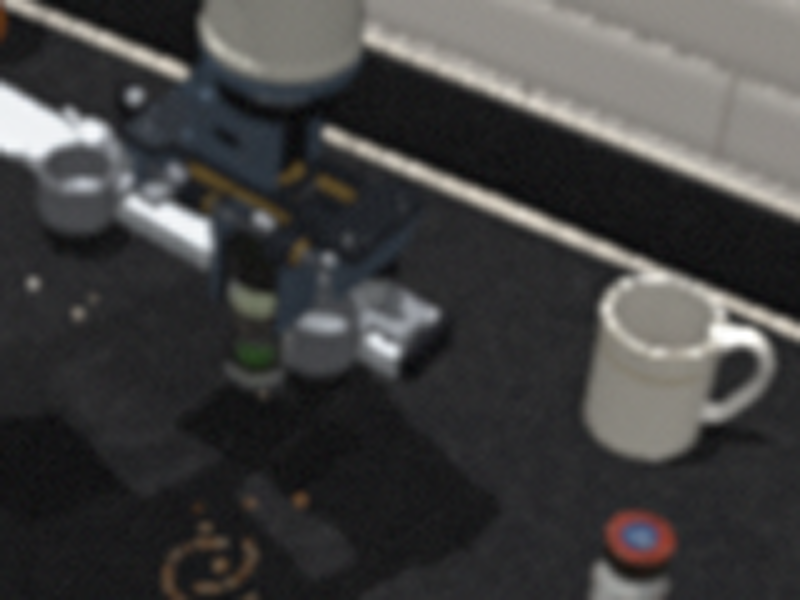

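View pics/w17.png

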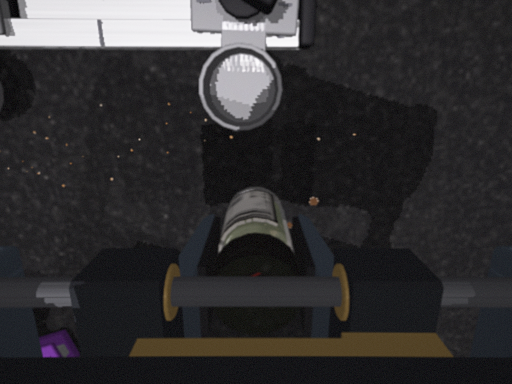

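```bash
python3 - <<'E'
from h import *
_,c=load("w17"); print(px2w([(241,86)],c,.0645))
d=rail(120,-60)
arm.move_l([d[0],d[1],.130],R(-6.8),feed=.1)
for z in (.105,.095,.0875):
    arm.move_l([d[0],d[1],z],R(-6.8),feed=.05); st()
    if arm.current_force()[2]>6: break
snap("side","s18",(240,150,400,270),5)
E
```

```text
[[ 0.57123115 -0.13974496  0.0645    ]]
t 72.62 p [ 0.569  -0.1388  0.1049] F [-1.3 -0.8 -2. ] w 0.0398
t 72.97 p [ 0.5687 -0.1386  0.0946] F [ 0.3  0.2 -1.1] w 0.0405
t 73.27 p [ 0.5687 -0.1387  0.0871] F [ 0.6  0.2 -0.5] w 0.0403
```

View pics/s18.png

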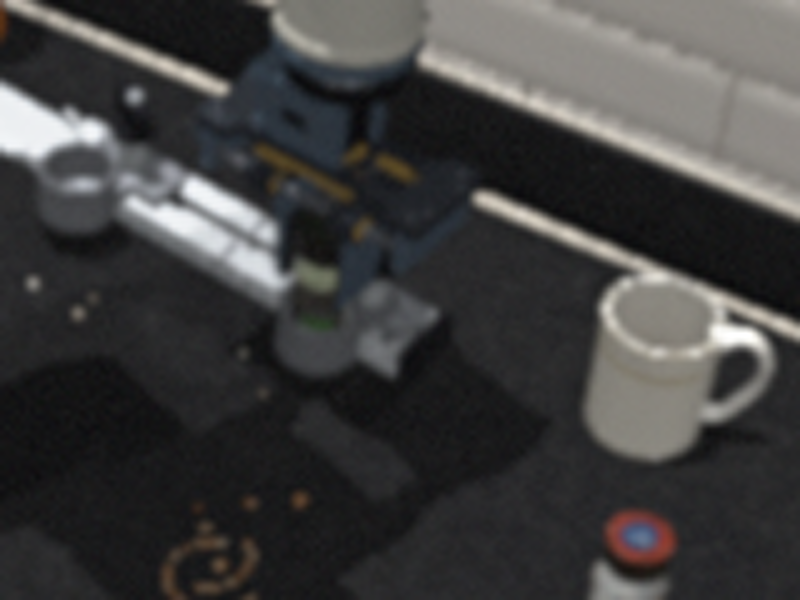

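```bash
python3 - <<'E'
from h import *
d=rail(120,-60)
for z in (.086,.085,.084):
    arm.move_l([d[0],d[1],z],R(-6.8),feed=.02); st()
    if arm.current_force()[2]>3: break
arm.grip(.065); arm.move_l([d[0],d[1],.21],R(-6.8),feed=.12); st()
arm.grip(.091)
arm.move_to([.4641,-.4183,.2],R(-6.8)); snap("wrist","w19"); snap("side","s19",(240,150,400,270),5)
E
```

```text
t 73.57 p [ 0.5689 -0.1388  0.086 ] F [-0.6 -0.  -0.9] w 0.0402
t 73.82 p [ 0.569  -0.1388  0.085 ] F [ 0.   0.  -0.3] w 0.0403
t 74.07 p [ 0.5689 -0.1387  0.0839] F [-0.6 -0.2  0.7] w 0.04
t 75.83 p [ 0.5686 -0.1386  0.2093] F [ 0.3  0.4 -0. ] w 0.0647
```

View pics/s19.png

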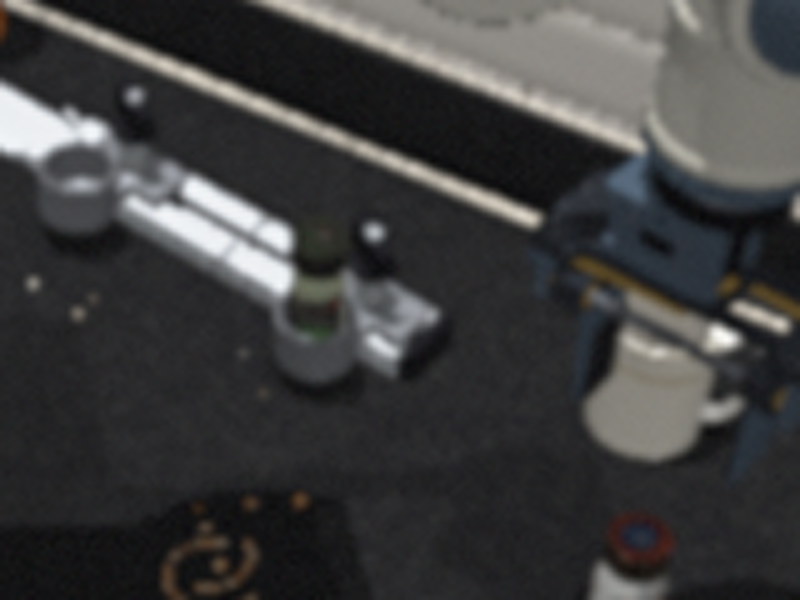

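View pics/w19.png

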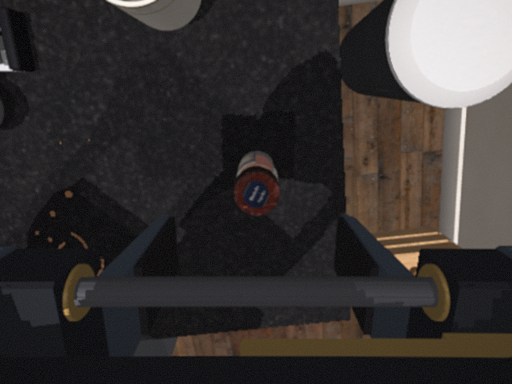

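Jar 1 stands upright in the mark‑1 dish; the red-topped jar is centred under the gripper (cap at 256,194). Fetching it to the mark‑3 dish.

```bash
python3 - <<'E'
from h import *
_,c=load("w19"); print(px2w([(257,194)],c,.105))
pick(.4641,-.4183)
d=rail(-100,-60)
arm.move_l([.47,-.15,.070],R(-6.8),feed=.15); st()
arm.move_l([d[0]-.085,d[1],.070],R(-6.8),feed=.15); st()
arm.move_l([d[0]-.085,d[1],.130],R(-6.8),feed=.12)
st(); snap("side","s20",(210,140,370,260),5); snap("wrist","w20")
E
```

```text
[[ 0.46459737 -0.41901077  0.105     ]]
t 79.03 p [ 0.4645 -0.4187  0.0559] F [-0.6  0.2 -0. ] w 0.091
t 79.85 p [ 0.4641 -0.4183  0.0549] F [-0.5  1.2 -0.3] w 0.0405
t 80.25 p [ 0.4643 -0.4186  0.0706] F [-0.5 -0.1 -0.5] w 0.0403
t 82.19 p [ 0.4701 -0.1505  0.07  ] F [-0.3  0.4 -1.6] w 0.0404
t 83.9 p [0.5098 0.0792 0.07  ] F [ 0.2  0.7 -0.7] w 0.0407
t 84.55 p [0.5096 0.0796 0.1296] F [-0.   0.1 -2. ] w 0.0401
```

View pics/s20.png

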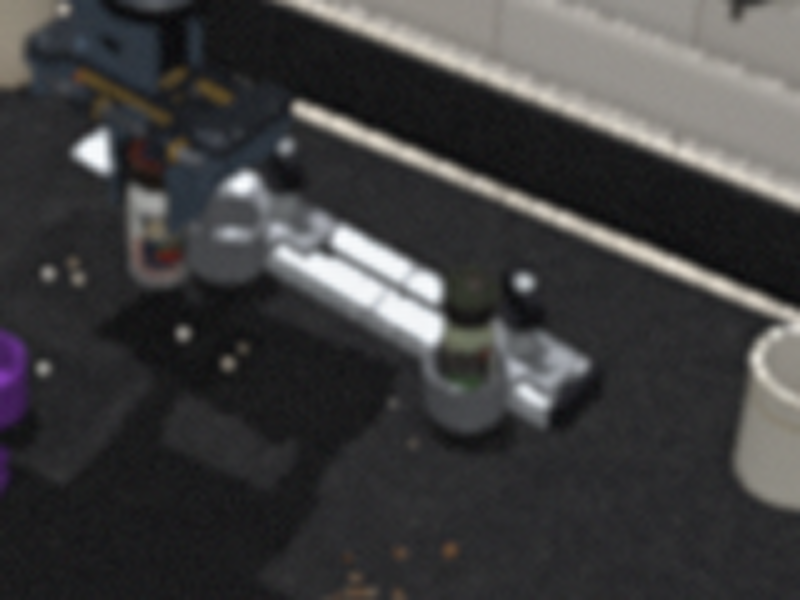

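View pics/w20.png

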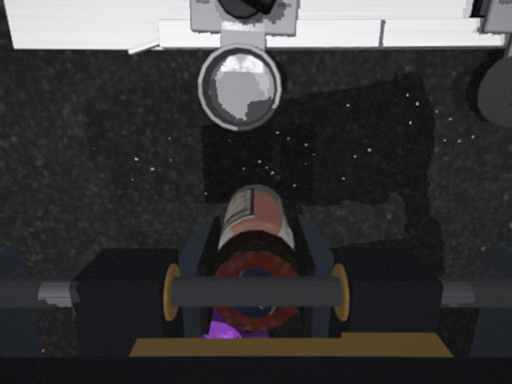

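```bash
python3 - <<'E'
from h import *
d=rail(-100,-60)
_,c=load("w20"); print(px2w([(240,87)],c,.0645),d)
arm.move_l([d[0],d[1],.130],R(-6.8),feed=.1)
for z in (.105,.095,.0875,.086,.085,.084,.083):
    arm.move_l([d[0],d[1],z],R(-6.8),feed=.04); st()
    if arm.current_force()[2]>(6 if z>.0861 else 1.5): break
arm.grip(.065); arm.move_l([d[0],d[1],.21],R(-6.8),feed=.12); st()
arm.move_to([.42,-.02,.32],R(-6.8)); snap("wrist","w21"); a,_=snap("side","s21"); save(a,"s21a",(210,140,370,260),5)
E
```

```text
[[0.59656935 0.07931621 0.0645    ]] [0.59491986 0.07972152]
t 86.42 p [0.595  0.0798 0.1051] F [ 0.8  0.9 -0. ] w 0.0402
t 86.83 p [0.5947 0.0797 0.0947] F [ 0.8  0.3 -0.6] w 0.0403
t 87.16 p [0.5947 0.0797 0.0872] F [ 0.4 -0.4 -1. ] w 0.0404
t 87.41 p [0.5949 0.0797 0.086 ] F [ 0.1  0.3 -1.1] w 0.0404
t 87.66 p [0.595  0.0797 0.085 ] F [ 0.5 -0.1 -0.3] w 0.0407
t 87.91 p [0.5949 0.0797 0.084 ] F [-0.8 -0.1  0.3] w 0.0403
t 88.16 p [0.5948 0.0797 0.0833] F [-3.6  0.7  8. ] w 0.0406
t 89.93 p [0.5945 0.0797 0.2093] F [-0.1  0.6 -0.5] w 0.065
```

View pics/s21a.png

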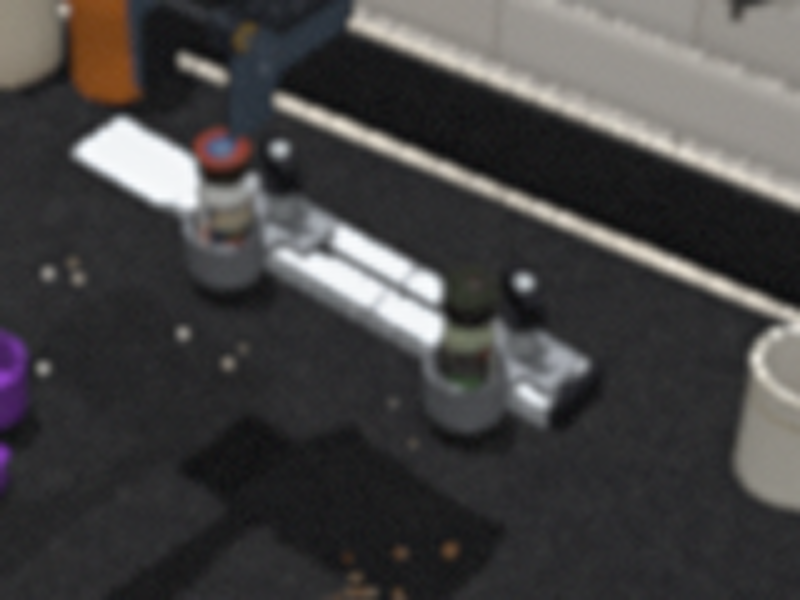

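View pics/w21.png

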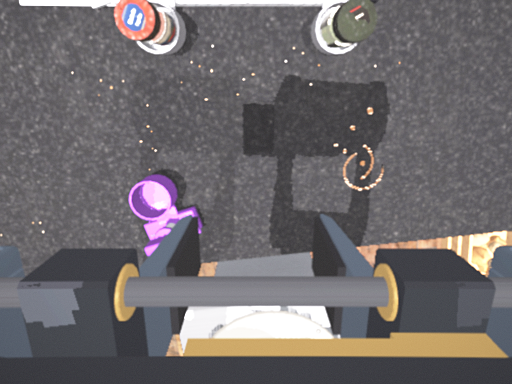

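View pics/s21.png

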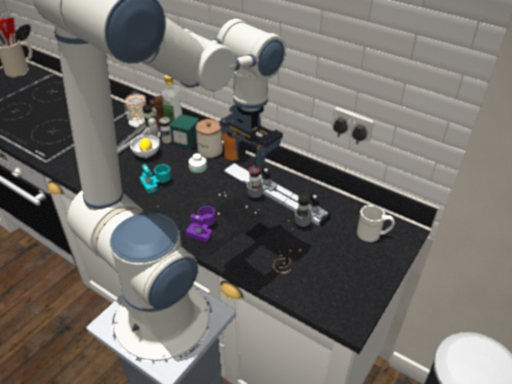

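```bash
python3 - <<'E'
from h import *
arm.move_to([.56,-.02,.36],R(-6.8)); a,c=snap("wrist","w22"); save(a,"w22a",(130,20,400,200),2.9);st()
# overlay marks ends and axis centres
im=cv2.imread("pics/w22a.png")
for x in(-100,120):
    for (y,z) in ((24,.019),(-24,.019),(0,.0945)):
        q=(w2px([[*rail(x,y),z]],c)[0]-[130,20])*2.9; cv2.drawMarker(im,tuple(int(v) for v in q),(0,0,255),cv2.MARKER_CROSS,8,1)
cv2.imwrite("pics/w22b.png",im)
arm.move_to([.42,.2,.45],R(0)); snap("top","t22");snap("wrist","w23")
E
```

```text
t 91.63 p [ 0.5596 -0.0197  0.3591] F [-0.7  0.6  0.6] w 0.0653
```

View pics/w22b.png

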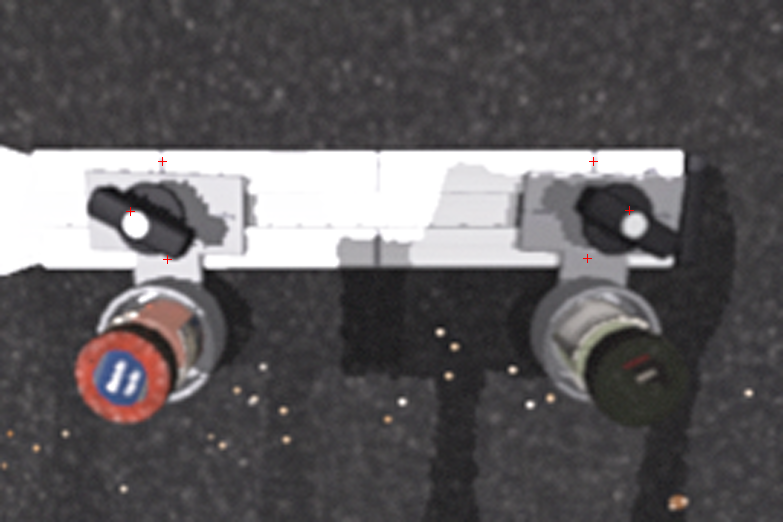

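View pics/w23.png

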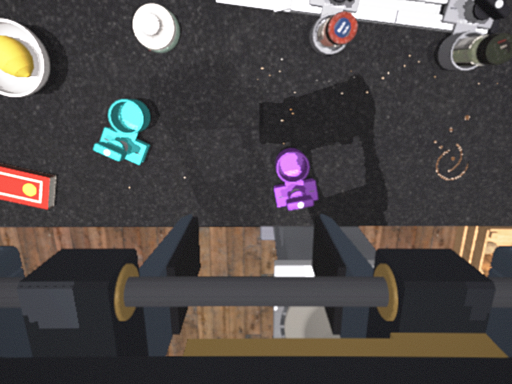

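View pics/t22.png

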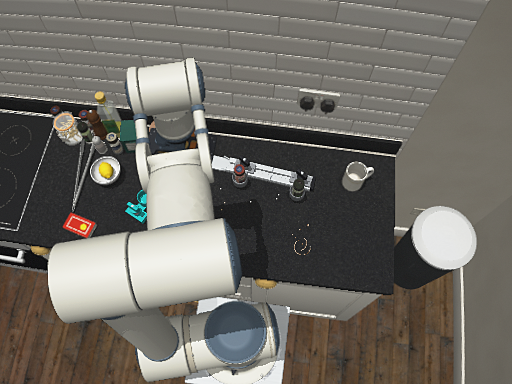

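```bash
python3 - <<'E'
from h import *
a,c=load("w22")
b=np.hstack([cv2.resize(a[68:118,155:220],None,fx=6,fy=6,interpolation=cv2.INTER_CUBIC),cv2.resize(a[68:118,305:370],None,fx=6,fy=6,interpolation=cv2.INTER_CUBIC)])
cv2.imwrite("pics/w22c.png",cv2.convertScaleAbs(b,alpha=.9))
E
```

```text
(no output)
```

View pics/w22c.png

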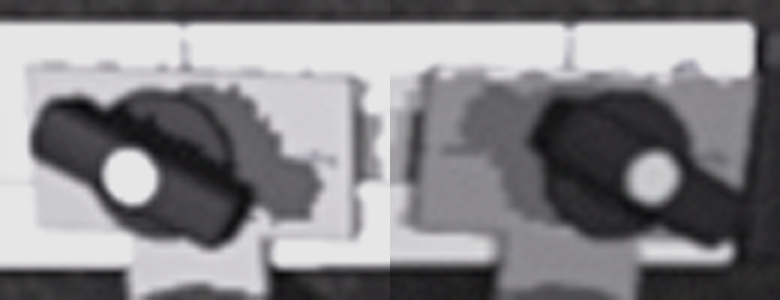

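```bash
python3 - <<'E'
from h import *
_,c=load("w22")
def rx(w):
    d=w[:,:2]-rl[:2]; cc,s=np.cos(rl[2]),np.sin(rl[2]); return (np.c_[d[:,0]*cc+d[:,1]*s,-d[:,0]*s+d[:,1]*cc]*1e3).round(1).tolist()
L=lambda u,v:(155+u/6,68+v/6); G=lambda u,v:(305+(u-390)/6,68+v/6)
print("L line",rx(px2w([L(185,45)],c,.019)),"deck",rx(px2w([L(28,68),L(353,75),L(353,237),L(38,228)],c,.0305)))
print("R line",rx(px2w([G(569,45)],c,.019)),"deck",rx(px2w([G(425,70),G(752,78),G(737,245),G(415,230)],c,.0305)))
print("lip end R",rx(px2w([G(754,28)],c,.019)))
print("dot",rx(px2w([L(130,177),G(653,178)],c,.0945)))
E
```

```text
L line [[-100.0, 24.4]] deck [[-135.9, 18.6], [-57.5, 17.1], [-59.0, -20.7], [-136.7, -18.7]]
R line [[120.1, 24.3]] deck [[83.2, 18.2], [162.2, 16.1], [162.4, -22.9], [82.6, -19.1]]
lip end R [[165.1, 28.1]]
dot [[-98.2, -5.8], [122.8, -6.1]]
```

```bash
python3 - <<'E'
from h import *
cells=[]
for x in (-100,120):
    arm.move_to([*rail(x,-90),.24],R(RY+90)); arm.sleep(.4); a,c=snap("wrist",f"w24_{x}"); st()
    m=w2px([[*rail(x,24),.019]],c)[0]; print(m)
    u,v=int(m[0]),int(m[1]); cells.append(cv2.resize(a[max(v-25,0):max(v-25,0)+90,u-48:u+48],None,fx=4,fy=4,interpolation=cv2.INTER_CUBIC)); print("origin",u-48,max(v-25,0))
cv2.imwrite("pics/w24.png",np.hstack(cells))
E
```

```text
t 94.33 p [0.5651 0.0835 0.2403] F [ 0.6 -1.  -0.1] w 0.0652
[255.44158552  64.21398191]
origin 207 39
t 95.67 p [ 0.5393 -0.1348  0.24  ] F [ 1.4 -0.4  0.5] w 0.0649
[255.71033129  64.1613547 ]
origin 207 39
```

View pics/w24.png

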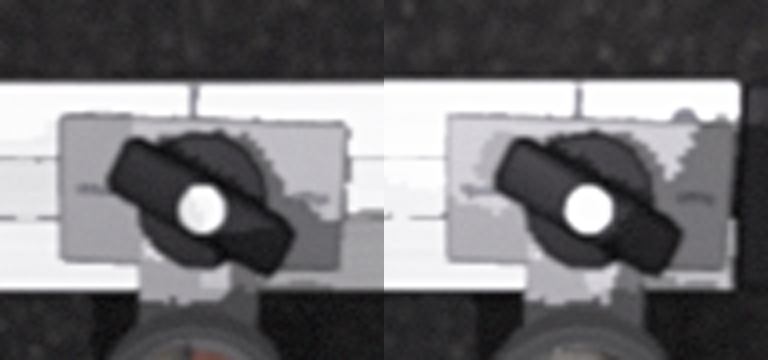

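```bash
python3 - <<'E'
from h import *
arm.move_to([.45,-.05,.35],R(0)); arm.sleep(.5); snap("side","s25",(210,130,410,280),4); st(); 
E
```

```text
t 96.92 p [ 0.4501 -0.0501  0.3498] F [-0.  -0.2  0.3] w 0.0656
```

View pics/s25.png

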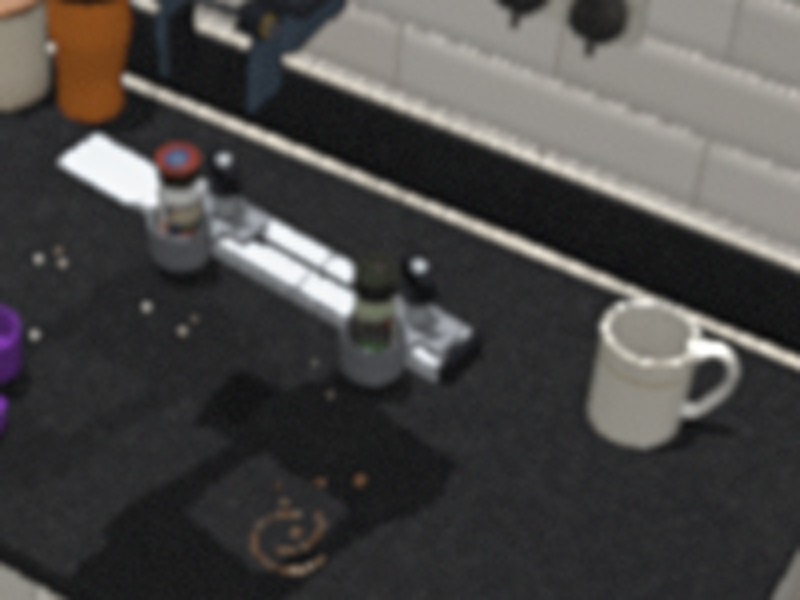

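Both jars stand upright in the two locked holders, and the mug has not moved. Handing in.

```bash
python3 -c "
from rig import arm
arm.sign_off(); print(arm.current_t())"
```

```text
the job is handed in; nothing more can be done
the job is handed in; nothing more can be done
```

I handed the job in at about 97 s with both holders on the rail and locked, but they stand roughly 2 to 3 mm past their marks.

- **Holders:** I found only two grey holders and no third one. Each went in through the open end, one to mark 1 and one to mark 3. I then turned each knob clockwise until the torque jumped at the end stop, to 0.95 N m at mark 1 and 0.63 N m at mark 3.
- **Jars:** After both holders were locked, I stood the dark-capped jar in the dish at mark 1 and the red-topped jar in the dish at mark 3. The last side picture shows both upright.
- **Other things:** I did not touch the mug, timer or look-alikes. No contact force I read while working was above about 10 N.

**Check that disagreed:** before locking, I measured both holders within about 0.5 mm of their marks. The last close-ups, taken after the jars were in, put the centres about 3 mm past mark 1 and about 2 mm past mark 3, both towards the end stop. Locking the knobs probably shifted them. Both holders also look slightly tilted towards the robot under the jars. I left this as it was, because fixing it meant taking the jars out and unlocking the holders.

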